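# Ready the bench for coating round shafts

### The arm

A 6-joint arm with a two-finger parallel gripper is mounted at the origin on a cart in front of the work surface, level with it; the furniture and walls round the work are solid. World frame = base frame: x ahead of the robot, y to its left, z up, the work surface at z = 0. Lengths are in m, angles in rad, forces in N, time in s.
With the tool pointing down it reaches from about 0.325 to 0.9 m from the base axis. Payload 6.1 kg.
Tool frame: the origin (TCP) lies between the finger pads; the fingertips stand 8 mm ahead of it and the grasp point (between the pads) lies 11 mm behind it; z points along the fingers, y is the line along which they close (so a half turn about z gives the same grasp; the last joint's range is limited). The gripper opens to 87 mm and grips with 3 to 60 N. Pads are 19 mm wide; open, the fingers measure 117 mm over their backs; the gripper's body (75 mm by 190 mm) begins 51 mm behind the grasp point.
Start: joints at [-1.411, 0.22, 1.526, -0, 1.395, -0.126], TCP at [0.176, -0.6, 0.231] pointing down, gripper open.
Joint ranges: [-2.98, 2.98], [-0.91, 2.08], [0.09, 2.57], [-1.24, 4.39], [0.2, 2.65], [-2.68, 2.68]. Speed limits (rad/s): [2.57, 2.57, 3.01, 3.14, 3.14, 3.14].

### API

Orientations are given as a unit quaternion [w, x, y, z].
In Python, from bench import observe, snapshot, calibration, hand_in gives the robot as it stands.
- The arm moves only by the shell command python3 -m jog 'ROWS' [FORCE]. ROWS is JSON, a list of rows, each a list of 7 numbers: the turn, a rotation vector about the tool's x, y, z in rad, then the shift along the tool's x, y, z in mm, then the closure, from -1 (fully open) to 1 (shut). In form: [[wx, wy, wz, tx, ty, tz, gripper], ...]. A call has 1 to 20 rows; each row shifts and turns the commanded pose from where the row before left it, along the tool's axes as they then stand; what a row does not reach is not made up. A row lasts 1/8 s, in which the tool goes at most 62.5 mm and 10.7 degrees, less where a joint would pass 70% of its speed; a pose out of reach is approached as far as the arm can. A call is refused whole if a number of a shift passes 62.5 or a number of a turn 0.188, either way. A call with a gripper value outside its range is refused whole. The fingers move at their own pace and stop on an object; FORCE is the grip in N (left out, the last holds). Time passes only in rows, so rows that do not move let the fingers close. It gives the time, the measured TCP pose, the force, the opening and the grip force at its end, in the units of the state.
- observe(): the state, without advancing time (a new reading comes with each control period).
- snapshot(name): name is "side" or "top"; returns the picture (384x512x3 uint8, red, green, blue); there is no depth.
- calibration(name): a dict with "K" (3x3 intrinsics, pixels), "R" (3x3) and "t" (3): a world point X has camera coordinates R X + t. Camera axes: x right, y down, z forward; pixel columns grow to the right and rows downward; lengths in m; the calibration is good to about 2 mm. A picture is of the moment at which its call begins. calibration takes no time and is no camera call.
- hand_in(): hands the job in; it is judged then, once.
The state is a dict: "clock": time; "joint_pos": joint angles; "dq": joint speeds; "joint_efforts": joint torques, N m; "eef_pos": TCP position; "ee_rot": TCP orientation; "ft_force": force on the tool from outside, world axes, zero at the start; "torque": the same for the moment, N m; "finger_gap": finger opening in m; "grip_force": force on a finger pad.
Only numpy, scipy, OpenCV 4.12 (cv2) and the standard library are available. Lean on these libraries where they do the work, as an engineer would, in place of code of your own. Each camera call takes 0.05 s, during which the arm holds its last target. There are 200 camera calls.

### The job

Get this bench ready for coating the round shafts: put every hexagonal bar offcut into the scrap bin, and lay each round shaft centred in a V cradle of its own on the rack. The contents of the closed canister have settled, so pick it up, turn it completely upside down and keep it so for a couple of seconds, then stand it back upright on the middle of its pedestal. Leave the other things on the bench where they are.

Things in the scene. Friction and masses are not known exactly. Their poses are not given: they have to be found in the camera images.
- canister_mid (a point): closed upright canister: plain bare-metal cylinder 54 mm in diameter and 118 mm tall, with a flat black screw cap 44 mm in diameter on top; 150 mm tall in all, about 0.3 kg. This point is on its axis, 75 mm above its bottom (half-way up); its z axis points from the bottom to the cap. The cap does not come off
- stand_top (a point): centre of the flat top of a fixed round pedestal, 100 mm in diameter and 60 mm high (this point is 60 mm above the bench), on which the canister stands; z up
- rack: fixed low rack for round shafts: a 130 mm (its x) by 100 mm (its y) base plate, 8 mm thick, carrying two V cradles that run along its y and lie side by side along its x, 64 mm apart. Each cradle is two 90-degree V supports, 14 mm thick, centred 40 mm either side of the rack's middle, so 66 mm is open between them for fingers; each support is 42 mm wide over all and 33 mm high. Origin: underside centre, on the bench
- cradle_0 (a point): centre of a shaft when it lies properly in the first cradle (on the rack's -x side), 34 mm above the bench; x, y, z axes as the rack's, the shaft lies along y
- cradle_1 (a point): the same for the second cradle (on the rack's +x side)
- scrap_bin_in (a point): centre of the inner floor of a fixed open dark steel scrap bin, 140 mm (its x) by 110 mm (its y) outside and 55 mm high, standing on the 10 mm thick mat (so its rim is 65 mm above the bench), walls and floor 4 mm thick; axes along its sides, z up
- shaft_0_mid (a point): round bare steel shaft, 26 mm in diameter and 116 mm long with two dark grooves, about 0.3 kg, lying on its side and free to roll; this point is its centre, 13 mm above the 10 mm thick rubber mat it lies on, and its y axis runs along the shaft
- shaft_1_mid (a point): round bare steel shaft, 26 mm in diameter and 116 mm long with two dark grooves, about 0.3 kg, lying on its side and free to roll; this point is its centre, 13 mm above the 10 mm thick rubber mat it lies on, and its y axis runs along the shaft. One or both shafts are present
- offcut_0_mid (a point): hexagonal bare steel bar offcut, 93 mm long, 16 mm across flats (18 mm across corners), about 0.14 kg, lying flat; this point is its centre, 8 mm above the 10 mm thick rubber mat it lies on, and its y axis runs along the bar. Three or four offcuts are present
- offcut_1_mid (a point): hexagonal bare steel bar offcut, 93 mm long, 16 mm across flats (18 mm across corners), about 0.14 kg, lying flat; this point is its centre, 8 mm above the 10 mm thick rubber mat it lies on, and its y axis runs along the bar. Three or four offcuts are present
- offcut_2_mid (a point): hexagonal bare steel bar offcut, 93 mm long, 16 mm across flats (18 mm across corners), about 0.14 kg, lying flat; this point is its centre, 8 mm above the 10 mm thick rubber mat it lies on, and its y axis runs along the bar. Three or four offcuts are present
- offcut_3_mid (a point): hexagonal bare steel bar offcut, 93 mm long, 16 mm across flats (18 mm across corners), about 0.14 kg, lying flat; this point is its centre, 8 mm above the 10 mm thick rubber mat it lies on, and its y axis runs along the bar. Three or four offcuts are present
- finger_blank: bystander: milled stepped metal gripper-finger blank, 22 x 80 x 30 mm, lying along its y on the bench behind the mat; not an offcut; origin underside centre
- plug: bystander: loose round plug connector, 25 x 58 x 25 mm, lying along its y; origin underside centre
- estop: bystander: yellow and grey emergency-stop box with a red mushroom head, 70 x 90 x 84 mm, behind the pedestal; origin underside centre
- tape: bystander: roll of black tape lying flat, 66 x 85 x 19 mm, behind the rack; origin underside

How it is judged:
By the outcome, as a careful person would: the job done as asked, in the order asked, and still so for the second after the job is handed in, with the robot touching nothing.
Of offcut_0, offcut_1, offcut_2, offcut_3 only 3 to 4 are there at a start; the rules pass over those that are not, and their reading is None.
Of shaft_0, shaft_1 only 1 to 2 are there at a start; the rules pass over those that are not, and their reading is None.
At some moment in a run one of offcut_0, offcut_1, offcut_2, offcut_3 may be knocked a few centimetres aside while the robot is not near it.
It also fails if it takes over 210 s, if anything falls off the work surface, if the arm or the gripper's body presses on something with over 40 N, if the wrist force passes 120 N, or if a joint passes its speed limit or range.

## Working session

There is one attempt and no reset: what is moved stays moved. The work goes in short steps, Python scripts to look and compute and a shell command to move; the robot and the scene stay as the last step left them, time stands still between calls to the robot, and variables do not carry over. Pictures are saved under pics/ and viewed, at most 14 in all, crops included, and the job is handed in when it is done.

```bash
mkdir -p pics
cat > h.py <<'E'
import numpy as np,cv2
from bench import observe,snapshot,calibration
def save(cam,name,crop=None,s=1):
    im=snapshot(cam)[:,:,::-1]
    cv2.imwrite('pics/raw_'+name,im)
    if crop: a,b,c,d=crop; im=im[b:d,a:c]
    if s!=1: im=cv2.resize(im,None,fx=s,fy=s,interpolation=cv2.INTER_CUBIC)
    cv2.imwrite('pics/'+name,im)
def px(cam,u,v,z):
    c=calibration(cam);K,R,t=[np.array(c[k]) for k in('K','R','t')]
    d=R.T@np.linalg.solve(K,[u,v,1.]);o=-R.T@t
    return o+d*(z-o[2])/d[2]
def proj(cam,X):
    c=calibration(cam);K,R,t=[np.array(c[k]) for k in('K','R','t')]
    p=K@(R@np.array(X)+t);return p[:2]/p[2]
E
python3 - <<'E'
from h import *
save('top','t1.png',s=1.5);save('side','s1.png',s=1.5)
for n in('top','side'):
    c=calibration(n);print(n,-np.array(c['R']).T@c['t'],c['R'],c['K'])
print(observe())
E
```

```text
top [ 0.52846205 -0.10492987  1.0525267 ] [[-0.00768665 -0.99996976  0.00117766]
 [-0.99736411  0.00758163 -0.072162  ]
 [ 0.07215089 -0.00172924 -0.99739223]] [[401.46230631   0.         254.80019708]
 [  0.         401.46230631 195.35629769]
 [  0.           0.           1.        ]]
side [0.54690643 0.70470868 0.71485597] [[-0.99459982 -0.1018294   0.02004908]
 [-0.07672015  0.5912867  -0.80280387]
 [ 0.06989428 -0.80000675 -0.59590602]] [[469.06679357   0.         255.1928322 ]
 [  0.         469.06679357 198.17558079]
 [  0.           0.           1.        ]]
{'clock': 0.1, 'joint_pos': array([-1.41110230e+00,  2.21137928e-01,  1.52748938e+00,  5.36790414e-06,
        1.39468805e+00, -1.26057305e-01]), 'dq': array([ 0.00143267, -0.00076679, -0.00271078,  0.00079779, -0.00013558,
       -0.0002486 ]), 'joint_efforts': array([ 9.80983350e-04, -4.95944381e+01, -3.88519549e+01,  7.01465411e-02,
        5.14918263e-02, -5.22756511e-05]), 'eef_pos': array([ 0.17611167, -0.59911567,  0.22955629]), 'ee_rot': array([-8.61273977e-04,  9.89810323e-01,  1.42389543e-01, -1.18441749e-05]), 'ft_force': array([ 0.71650609, -0.42851301,  0.99431189]), 'torque': array([ 0.02975853, -0.03566619,  0.0396457 ]), 'grip_force': 0.0, 'finger_gap': 0.08700913341165863}
```

View pics/t1.png

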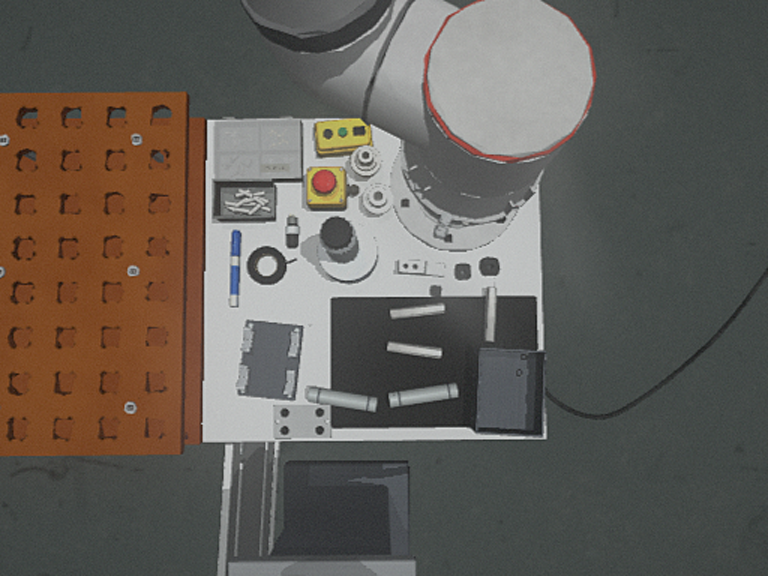

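View pics/s1.png

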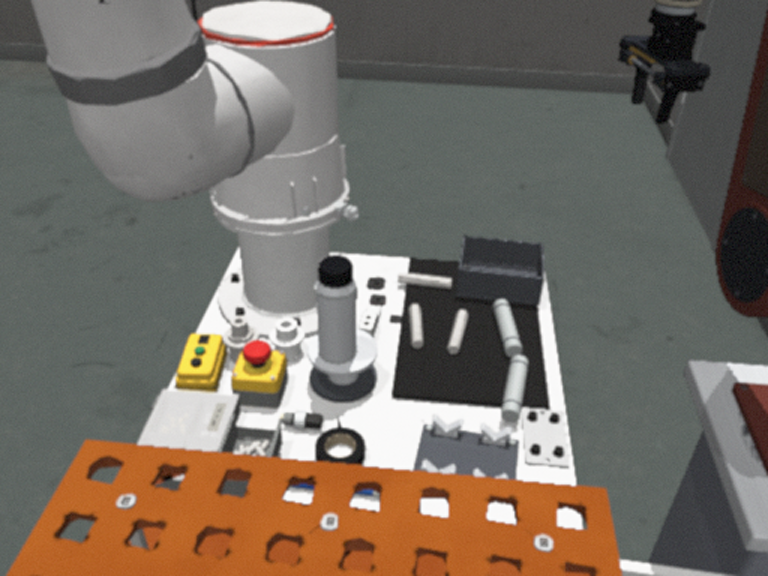

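The top view shows two shafts at about (341,398) and (422,394), and three offcuts at about (416,311), (414,350) and (490,313). The bin is at (510,390), the rack at (270,358) and the canister at (340,240). Next I enlarge it for measuring.

Run:
```python
from h import *
im=cv2.imread('pics/raw_t1.png')
cv2.imwrite('pics/t1a.png',cv2.resize(im[190:295,150:290],None,fx=5.6,fy=5.6,interpolation=cv2.INTER_CUBIC))
cv2.imwrite('pics/t1b.png',cv2.resize(im[140:295,200:370],None,fx=3.8,fy=3.8,interpolation=cv2.INTER_CUBIC))
print(proj('top',[0,0,0]),proj('top',[.3,0,0]),proj('side',[0.3,0,0]))
```

```text
[214.27413591 435.01681829] [214.22712049 313.72487045] [401.33935296 283.13658657]
```

View pics/t1a.png

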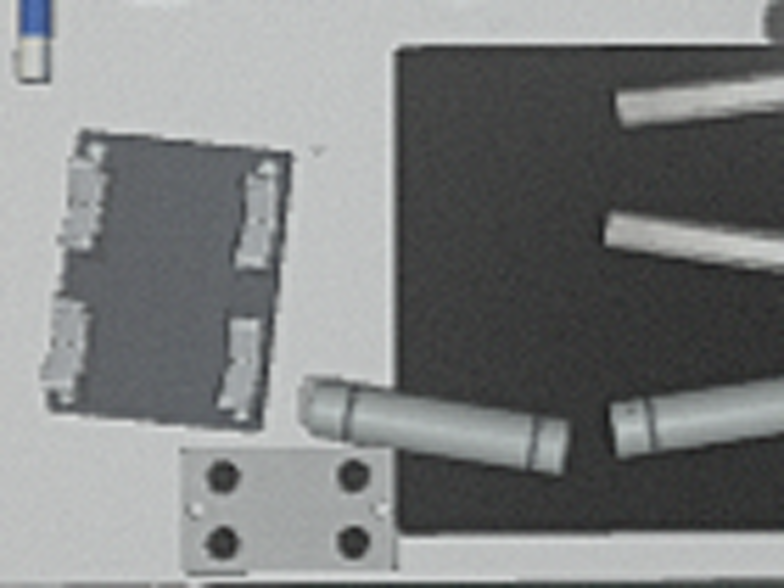

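View pics/t1b.png

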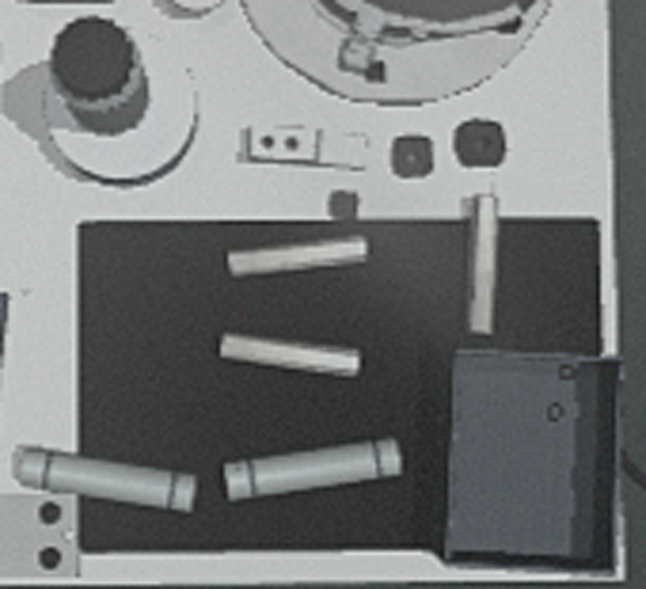

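```bash
cat > m.py <<'E'
from h import *
b=lambda X,Y,z:px('top',200+X/3.8,140+Y/3.8,z)
a=lambda X,Y,z:px('top',150+X/5.6,190+Y/5.6,z)
def seg(n,p,q):
    d=q-p;print(n,((p+q)/2).round(4),'len',np.linalg.norm(d).round(4),'ang',np.degrees(np.arctan2(d[1],d[0])).round(1))
seg('O1',b(229,263,.02),b(368,249,.02));seg('O2',b(221,345,.02),b(359,364,.02));seg('O3',b(485,195,.02),b(482,333,.02))
seg('S0',b(17,465,.025),b(195,493,.025));seg('S1',b(226,480,.025),b(402,457,.025))
seg('S0a',a(303,406,.025),a(569,447,.025))
P=[a(82,132,.008),a(291,153,.008),a(262,428,.008),a(50,408,.008)]
print('rack',np.mean(P,0));seg('x',P[3],P[0]);seg('x',P[2],P[1]);seg('y',P[1],P[0]);seg('y',P[2],P[3])
B=[b(457,350,.065),b(620,358,.065),b(612,572,.065),b(445,560,.065)]
print('bin',np.mean(B,0));[seg('',B[i],B[(i+1)%4]) for i in range(4)]
print('ped',b(120,106,.06), b(43,106,.06),b(197,106,.06),b(120,182,.06)); print('cap',b(92,57,.21),b(51,57,.21),b(135,57,.21),b(92,15,.21),b(92,98,.21))
# orange corner
for cam,u,v in(('top',188/1.5,95/1.5),('side',85/1.5,441/1.5),('top',184/1.5,453/1.5),('side',606/1.5,489/1.5)):
    print(cam,[px(cam,u,v,z).round(3) for z in(0,.1,.2)])
print('blank, estop', b(300,145,.02), px('top',325/1.5,185/1.5,.084))
E
python3 m.py
```

```text
O1 [ 0.5717 -0.1676  0.02  ] len 0.0947 ang -84.7
O2 [ 0.5053 -0.1611  0.02  ] len 0.0938 ang -98.3
O3 [ 0.5655 -0.2928  0.02  ] len 0.0935 ang 177.6
S0 [ 0.4237 -0.0371  0.025 ] len 0.1202 ang -99.3
S1 [ 0.4296 -0.176   0.025 ] len 0.1185 ang -83.1
S0a [ 0.4235 -0.037   0.025 ] len 0.1218 ang -99.1
rack [0.48984547 0.08615065 0.008     ]
x [0.4949 0.1348 0.008 ] len 0.1275 ang -6.1
x [0.4848 0.0375 0.008 ] len 0.1269 ang -5.9
y [0.5531 0.0795 0.008 ] len 0.0976 ang 83.8
y [0.4266 0.0928 0.008 ] len 0.098 ang 84.2
bin [ 0.43806675 -0.31409624  0.065     ]
 [ 0.5054 -0.3189  0.065 ] len 0.1052 ang -93.2
 [ 0.4345 -0.367   0.065 ] len 0.1362 ang 176.3
 [ 0.3707 -0.3093  0.065 ] len 0.1068 ang 85.5
 [ 0.4417 -0.2612  0.065 ] len 0.1339 ang -4.4
ped [ 0.66928143 -0.04933767  0.06      ] [0.66966094 0.00112796 0.06      ] [ 0.66890187 -0.09980934  0.06      ] [ 0.61926585 -0.04916196  0.06      ]
cap [ 0.67565319 -0.04222123  0.21      ] [ 0.67582425 -0.01935793  0.21      ] [ 0.67547378 -0.06620138  0.21      ] [ 0.69935876 -0.04227311  0.21      ] [ 0.65260361 -0.04217077  0.21      ]
top [array([0.964, 0.239, 0.   ]), array([0.922, 0.206, 0.1  ]), array([0.881, 0.174, 0.2  ])]
side [array([0.989, 0.113, 0.   ]), array([0.927, 0.196, 0.1  ]), array([0.865, 0.278, 0.2  ])]
top [array([0.332, 0.236, 0.   ]), array([0.35 , 0.204, 0.1  ]), array([0.369, 0.171, 0.2  ])]
side [array([0.311, 0.111, 0.   ]), array([0.344, 0.194, 0.1  ]), array([0.377, 0.277, 0.2  ])]
blank, estop [ 0.64728422 -0.16952602  0.02      ] [ 0.77617156 -0.01453187  0.084     ]
```

```bash
cat > go.py <<'E'
import sys,numpy as np
from scipy.spatial.transform import Rotation as Ro
from bench import observe
s=observe();q=s['ee_rot'];R=Ro.from_quat([q[1],q[2],q[3],q[0]])
print('t',s['clock'],'pos',s['eef_pos'].round(4),'j',s['joint_pos'].round(2),'gap',round(s['finger_gap'],4),'F',s['ft_force'].round(1),'gf',round(float(s['grip_force']),1))
if len(sys.argv)>1:
    x,y,z,yaw=map(float,sys.argv[1:5]);c=np.radians(yaw)
    T=Ro.from_matrix(np.array([[np.cos(c),np.sin(c),0],[np.sin(c),-np.cos(c),0],[0,0,-1.]]))
    print('turn',(R.inv()*T).as_rotvec().round(3),'then shift mm',(T.inv().apply(np.array([x,y,z])-s['eef_pos'])*1e3).round(1))
else: print('yaw',np.degrees(np.arctan2(R.as_matrix()[1,0],R.as_matrix()[0,0])).round(2),'toolz',R.as_matrix()[:,2].round(3))
E
python3 go.py .5717 -.1676 .12 95.3
```

```text
t 0.1 pos [ 0.1761 -0.5991  0.2296] j [-1.41  0.22  1.53  0.    1.39 -0.13] gap 0.087 F [ 0.7 -0.4  1. ] gf 0.0
turn [-1.000e-03 -1.000e-03 -1.378e+00] then shift mm [393.1 433.8 109.6]
```

```bash
python3 -m jog '[[0,0,-0.172,0,0,0,-0.15],[0,0,-0.172,0,0,0,-0.15],[0,0,-0.172,0,0,0,-0.15],[0,0,-0.172,0,0,0,-0.15],[0,0,-0.172,0,0,0,-0.15],[0,0,-0.172,0,0,0,-0.15],[0,0,-0.172,0,0,0,-0.15],[0,0,-0.174,0,0,0,-0.15],[0,0,0,39,43,0,-0.15],[0,0,0,39,43,0,-0.15],[0,0,0,39,43,0,-0.15],[0,0,0,39,43,0,-0.15],[0,0,0,39,43,10,-0.15],[0,0,0,39,43,15,-0.15],[0,0,0,39,43,20,-0.15],[0,0,0,39,43,20,-0.15],[0,0,0,39,43,20,-0.15],[0,0,0,39,43,20,-0.15],[0,0,0,3,4,5,-0.15],[0,0,0,0,0,0,-0.15]]' 30; python3 go.py .5717 -.1676 .02 95.3
python3 - <<'E'
from h import *
save('top','t2.png',(130,100,370,280),3.3)
E
```

```text
clock: 2.6
eef_pos: [0.5713, -0.1675, 0.1196]
ee_rot: [-0.001, 0.673, 0.74, -0.001]
ft_force: [0.6, 0.1, -0.0]
finger_gap: 0.0502
grip_force: 0.0
t 2.6 pos [ 0.5713 -0.1675  0.1196] j [-0.42  0.25  1.7  -0.    1.19 -0.51] gap 0.0502 F [ 0.6  0.1 -0. ] gf 0.0
turn [-0.002 -0.001  0.002] then shift mm [-0.1  0.4 99.6]
```

View pics/t2.png

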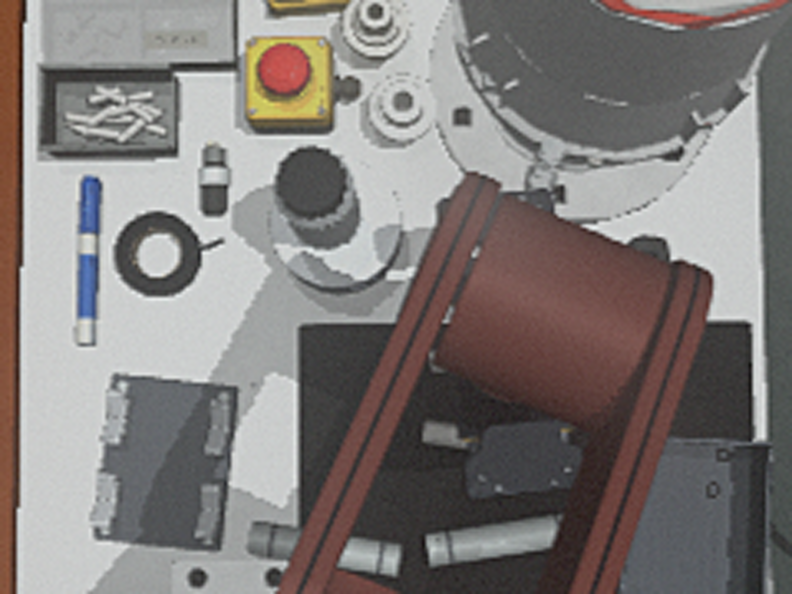

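The arm hides the offcuts, but nothing else has moved. O1 is clear, so I descend.

```bash
python3 -m jog '[[0,0,0,0,0,30,-0.15],[0,0,0,0,0,30,-0.15],[0,0,0,0,0,25,-0.15],[0,0,0,0,0,14,-0.15],[0,0,0,0,0,0,-0.15],[0,0,0,0,0,0,1],[0,0,0,0,0,0,1],[0,0,0,0,0,0,1],[0,0,0,0,0,0,1],[0,0,0,0,0,-20,1],[0,0,0,0,0,-40,1],[0,0,0,0,0,-40,1],[0,0,0,0,0,0,1]]' 30; python3 go.py .438 -.33 .12 -4
```

```text
clock: 4.28
eef_pos: [0.575, -0.1693, 0.1273]
ee_rot: [0.004, 0.673, 0.739, 0.001]
ft_force: [0.7, 0.1, -1.9]
finger_gap: 0.0165
grip_force: 30.0
t 4.275 pos [ 0.575  -0.1693  0.1273] j [-0.42  0.25  1.7   0.    1.19 -0.51] gap 0.0165 F [ 0.7  0.1 -1.9] gf 30.0
turn [ 0.01  -0.004  1.734] then shift mm [-125.4  169.9    7.3]
```

```bash
python3 -m jog '[[0,0,0.173,-12,17,0,1],[0,0,0.173,0,0,0,1],[0,0,0.173,0,0,0,1],[0,0,0.173,0,0,0,1],[0,0,0.173,0,0,0,1],[0,0,0.173,0,0,0,1],[0,0,0.173,0,0,0,1],[0,0,0.173,0,0,0,1],[0,0,0.173,0,0,0,1],[0,0,0.173,0,0,0,1],[0,0,0,-30,42,0,1],[0,0,0,-30,42,0,1],[0,0,0,-30,42,0,1],[0,0,0,-20,30,0,1],[0,0,0,0,0,0,1]]' 30; python3 go.py .438 -.328 .04 -4
```

```text
clock: 6.15
eef_pos: [0.4677, -0.3282, 0.1209]
ee_rot: [-0.0, 0.999, -0.035, -0.001]
ft_force: [-0.3, -1.5, -1.5]
finger_gap: 0.0164
grip_force: 30.0
t 6.15 pos [ 0.4677 -0.3282  0.1209] j [-0.75  0.2   1.77 -0.    1.18  0.89] gap 0.0164 F [-0.3 -1.5 -1.5] gf 30.0
turn [-0.001  0.001 -0.   ] then shift mm [-29.7   1.8  80.9]
```

```bash
python3 -m jog '[[0,0,0,-30,2,0,1],[0,0,0,0,0,30,1],[0,0,0,0,0,30,1],[0,0,0,0,0,20,1],[0,0,0,0,0,0,1],[0,0,0,0,0,0,0.25],[0,0,0,0,0,0,0.25],[0,0,0,0,0,-30,0.25],[0,0,0,0,0,-60,0.25],[0,0,0,0,0,0,0.25]]' 30; python3 go.py .5655 -.2928 .12 -2.4;python3 - <<'E'
from h import *
save('side','s2.png',(220,130,400,300),3.5)
E
```

```text
clock: 7.4
eef_pos: [0.4433, -0.3302, 0.1388]
ee_rot: [0.004, 0.999, -0.033, 0.005]
ft_force: [-0.6, -0.8, 0.0]
finger_gap: 0.0327
grip_force: 0.0
t 7.4 pos [ 0.4433 -0.3302  0.1388] j [-0.78  0.12  1.82  0.    1.19  0.85] gap 0.0327 F [-0.6 -0.8  0. ] gf 0.0
turn [ 0.009 -0.01  -0.024] then shift mm [120.5 -42.5  18.8]
```

View pics/s2.png

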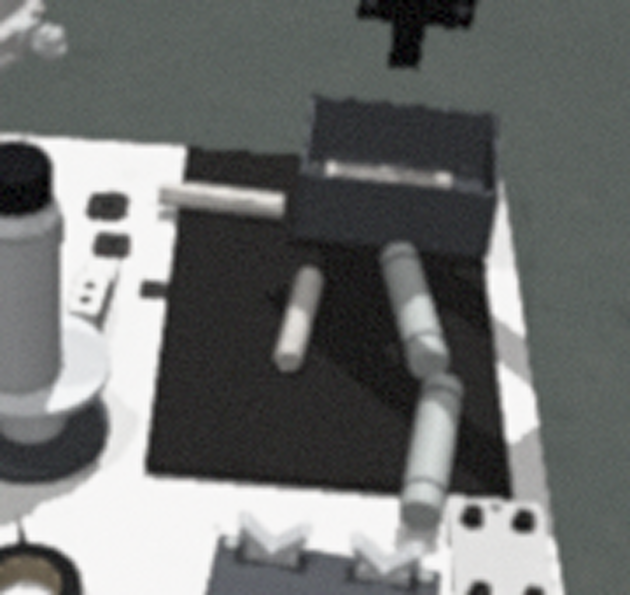

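O1 lies in the bin, and O2 and O3 are where they were. O3 is next.

```bash
python3 -m jog '[[0,0,-0.024,30,-10,0,-0.15],[0,0,0,45,-16,0,-0.15],[0,0,0,45,-16,10,-0.15],[0,0,0,1,0,10,-0.15],[0,0,0,0,0,0,-0.15],[0,0,0,0,0,0,-0.15]]' 30; python3 go.py .5655 -.2928 .02 -2.4
```

```text
clock: 8.2
eef_pos: [0.5614, -0.291, 0.1112]
ee_rot: [-0.0, 1.0, -0.022, -0.001]
ft_force: [-0.5, -0.2, 0.4]
finger_gap: 0.0496
grip_force: 0.0
t 8.2 pos [ 0.5614 -0.291   0.1112] j [-0.6   0.34  1.61 -0.    1.19  1.01] gap 0.0496 F [-0.5 -0.2  0.4] gf 0.0
turn [-0.     0.001 -0.001] then shift mm [ 4.2  1.6 91.2]
```

```bash
python3 -m jog '[[0,0,0,4,2,30,-0.15],[0,0,0,0,0,30,-0.15],[0,0,0,0,0,20,-0.15],[0,0,0,0,0,11,-0.15],[0,0,0,0,0,0,-0.15],[0,0,0,0,0,0,1],[0,0,0,0,0,0,1],[0,0,0,0,0,0,1],[0,0,0,0,0,0,1],[0,0,0,0,0,-20,1],[0,0,0,0,0,-40,1],[0,0,0,0,0,-40,1],[0,0,0,0,0,0,1],[0,0,0,-30,3,0,1],[0,0,0,-45,5,0,1],[0,0,0,-45,5,0,1],[0,0,0,0,0,0,1],[0,0,0,0,0,0,1]]' 30; python3 go.py .438 -.298 .04 -4
```

```text
clock: 10.45
eef_pos: [0.4462, -0.3008, 0.1205]
ee_rot: [-0.0, 1.0, -0.021, 0.0]
ft_force: [0.2, -0.6, -1.2]
finger_gap: 0.0165
grip_force: 29.9
t 10.45 pos [ 0.4462 -0.3008  0.1205] j [-0.74  0.12  1.86  0.    1.16  0.87] gap 0.0165 F [ 0.2 -0.6 -1.2] gf 29.9
turn [-0.    -0.     0.027] then shift mm [-8.4 -2.2 80.5]
```

```bash
python3 -m jog '[[0,0,0.027,-8,-2,0,1],[0,0,0,0,0,30,1],[0,0,0,0,0,30,1],[0,0,0,0,0,20,1],[0,0,0,0,0,0,1],[0,0,0,0,0,0,0.25],[0,0,0,0,0,0,0.25],[0,0,0,0,0,-40,0.25],[0,0,0,0,0,-60,0.25],[0,0,-0.187,0,0,0,0.25],[0,0,-0.187,0,0,0,0.25],[0,0,-0.187,0,0,0,-0.15],[0,0,-0.187,0,0,0,-0.15],[0,0,-0.187,0,0,0,-0.15],[0,0,-0.187,0,0,0,-0.15],[0,0,-0.187,0,0,0,-0.15],[0,0,-0.187,0,0,0,-0.15],[0,0,0,0,0,0,-0.15]]' 30; python3 go.py .5053 -.1611 .12 81.7;python3 - <<'E'
from h import *
save('side','s3.png',(220,130,400,300),3.5)
E
```

```text
clock: 12.7
eef_pos: [0.4386, -0.2988, 0.1417]
ee_rot: [0.001, 0.757, 0.654, 0.0]
ft_force: [0.2, -0.3, -0.1]
finger_gap: 0.0498
grip_force: 0.0
t 12.7 pos [ 0.4386 -0.2988  0.1417] j [-0.75  0.08  1.86  0.    1.2  -0.6 ] gap 0.0498 F [ 0.2 -0.3 -0.1] gf 0.0
turn [ 0.002  0.001 -0.001] then shift mm [145.9  46.1  21.7]
```

View pics/s3.png

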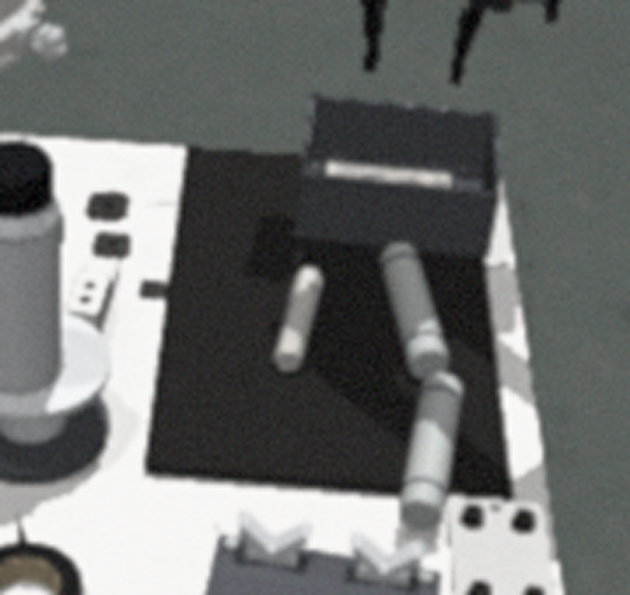

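The third offcut was dropped into the bin, and O2 is still at about (298,320) in the crop. I go to O2.

```bash
python3 -m jog '[[0,0,0,40,13,5,-0.15],[0,0,0,40,13,5,-0.15],[0,0,0,40,12,5,-0.15],[0,0,0,26,8,7,-0.15],[0,0,0,0,0,0,-0.15],[0,0,0,0,0,0,-0.15]]' 30; python3 go.py .5053 -.1611 .02 81.7
```

```text
clock: 13.5
eef_pos: [0.5047, -0.1611, 0.119]
ee_rot: [0.0, 0.757, 0.654, -0.0]
ft_force: [-1.1, 0.8, -0.7]
finger_gap: 0.0497
grip_force: 0.0
t 13.5 pos [ 0.5047 -0.1611  0.119 ] j [-0.46  0.1   1.88 -0.    1.16 -0.31] gap 0.0497 F [-1.1  0.8 -0.7] gf 0.0
turn [ 0.001  0.001 -0.001] then shift mm [ 0.1  0.6 99. ]
```

```bash
python3 -m jog '[[0,0,0,0,0,30,-0.15],[0,0,0,0,0,30,-0.15],[0,0,0,0,0,25,-0.15],[0,0,0,0,0,14,-0.15],[0,0,0,0,0,0,-0.15],[0,0,0,0,0,0,1],[0,0,0,0,0,0,1],[0,0,0,0,0,0,1],[0,0,0,0,0,0,1],[0,0,0,0,0,-20,1],[0,0,0,0,0,-40,1],[0,0,0,0,0,-40,1],[0,0,0,0,0,0,1],[0,0,0,0,0,0,1]]' 30; python3 go.py .438 -.314 .12 -4
```

```text
clock: 15.25
eef_pos: [0.504, -0.1602, 0.1186]
ee_rot: [-0.001, 0.756, 0.654, -0.0]
ft_force: [-0.1, 0.2, -2.5]
finger_gap: 0.0165
grip_force: 30.0
t 15.25 pos [ 0.504  -0.1602  0.1186] j [-0.46  0.1   1.88 -0.    1.16 -0.31] gap 0.0165 F [-0.1  0.2 -2.5] gf 30.0
turn [-1.000e-03  1.000e-03  1.497e+00] then shift mm [-55.1 158.   -1.4]
```

```bash
python3 -m jog '[[0,0,0.187,0,0,0,1],[0,0,0.187,0,0,0,1],[0,0,0.187,0,0,0,1],[0,0,0.187,0,0,0,1],[0,0,0.187,0,0,0,1],[0,0,0.187,0,0,0,1],[0,0,0.187,0,0,0,1],[0,0,0.187,0,0,0,1],[0,0,0,-14,40,0,1],[0,0,0,-14,40,0,1],[0,0,0,-14,40,0,1],[0,0,0,-13,38,0,1],[0,0,0,0,0,0,1],[0,0,0,0,0,0,1]]' 30; python3 go.py .438 -.314 .052 -4
```

```text
clock: 17.0
eef_pos: [0.4379, -0.3132, 0.1177]
ee_rot: [-0.001, 0.999, -0.035, -0.001]
ft_force: [0.2, -0.0, -1.3]
finger_gap: 0.0164
grip_force: 30.0
t 17.0 pos [ 0.4379 -0.3132  0.1177] j [-0.77  0.13  1.85  0.    1.16  0.87] gap 0.0164 F [ 0.2 -0.  -1.3] gf 30.0
turn [-0.003  0.002 -0.   ] then shift mm [ 0.1  0.8 65.7]
```

```bash
python3 -m jog '[[0,0,0,0,0,30,1],[0,0,0,0,0,25,1],[0,0,0,0,0,10,1],[0,0,0,0,0,0,1],[0,0,0,0,0,0,0.25],[0,0,0,0,0,0,0.25],[0,0,0,0,0,-40,0.25],[0,0,0,0,0,-60,0.25],[0,0,-0.187,0,0,0,0],[0,0,-0.187,0,0,0,0],[0,0,-0.187,0,0,0,-0.15],[0,0,-0.187,0,0,0,-0.15],[0,0,-0.187,0,0,0,-0.15],[0,0,-0.187,0,0,0,-0.15],[0,0,-0.187,0,0,0,-0.15],[0,0,-0.187,0,0,0,-0.15],[0,0,-0.187,0,0,0,-0.15],[0,0,-0.078,0,0,0,-0.15],[0,0,0,0,0,0,-0.15]]' 30; python3 go.py .4296 -.176 .12 96.9;python3 - <<'E'
from h import *
save('side','s4.png',(200,130,400,300),3.5)
E
```

```text
clock: 19.38
eef_pos: [0.4391, -0.3148, 0.1555]
ee_rot: [0.001, 0.663, 0.748, -0.0]
ft_force: [0.1, 0.2, -0.0]
finger_gap: 0.0497
grip_force: 0.0
t 19.375 pos [ 0.4391 -0.3148  0.1555] j [-0.77  0.08  1.82 -0.    1.23 -0.89] gap 0.0497 F [ 0.1  0.2 -0. ] gf 0.0
turn [ 0.001  0.001 -0.   ] then shift mm [138.9   7.2  35.5]
```

View pics/s4.png

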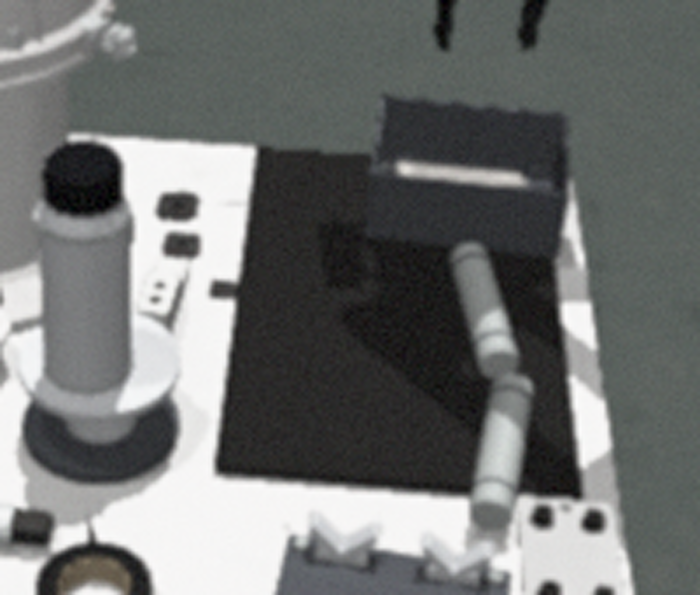

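All three offcuts are out of sight inside the bin, the mat is clear of them, and both shafts are unmoved. Shaft S1 next.

```bash
python3 -m jog '[[0,0,0,40,2,10,-0.15],[0,0,0,40,2,10,-0.15],[0,0,0,40,2,10,-0.15],[0,0,0,19,1,5,-0.15],[0,0,0,0,0,0,-0.15],[0,0,0,0,0,0,-0.15]]' 30; python3 go.py .4296 -.176 .02 96.9
```

```text
clock: 20.18
eef_pos: [0.4298, -0.1768, 0.1204]
ee_rot: [0.001, 0.663, 0.748, -0.0]
ft_force: [0.1, -0.2, -0.2]
finger_gap: 0.0494
grip_force: 0.0
t 20.175 pos [ 0.4298 -0.1768  0.1204] j [-0.56 -0.06  2.04 -0.    1.16 -0.68] gap 0.0494 F [ 0.1 -0.2 -0.2] gf 0.0
turn [ 0.001  0.002 -0.   ] then shift mm [ 8.000e-01 -1.000e-01  1.004e+02]
```

```bash
python3 -m jog '[[0,0,0,1,0,30,-0.15],[0,0,0,0,0,30,-0.15],[0,0,0,0,0,25,-0.15],[0,0,0,0,0,15,-0.15],[0,0,0,0,0,0,-0.15],[0,0,0,0,0,0,1],[0,0,0,0,0,0,1],[0,0,0,0,0,0,1],[0,0,0,0,0,0,1],[0,0,0,0,0,-20,1],[0,0,0,0,0,-40,1],[0,0,0,0,0,-50,1],[0,0,0.11,0,0,0,1],[0,0,0.115,0,0,0,1],[0,0,0,0,0,0,1],[0,0,0,0,0,0,1]]' 40; python3 go.py .522 .083 .13 84;python3 - <<'E'
from h import *
save('side','s5.png',(220,110,420,280),3.5)
E
```

```text
clock: 22.18
eef_pos: [0.4285, -0.1743, 0.129]
ee_rot: [-0.001, 0.742, 0.67, -0.0]
ft_force: [0.5, -0.2, -3.5]
finger_gap: 0.0248
grip_force: 39.9
t 22.175 pos [ 0.4285 -0.1743  0.129 ] j [-0.56 -0.07  2.04 -0.    1.18 -0.46] gap 0.0248 F [ 0.5 -0.2 -3.5] gf 39.9
turn [-0.001 -0.     0.003] then shift mm [265.6  66.1  -1. ]
```

View pics/s5.png

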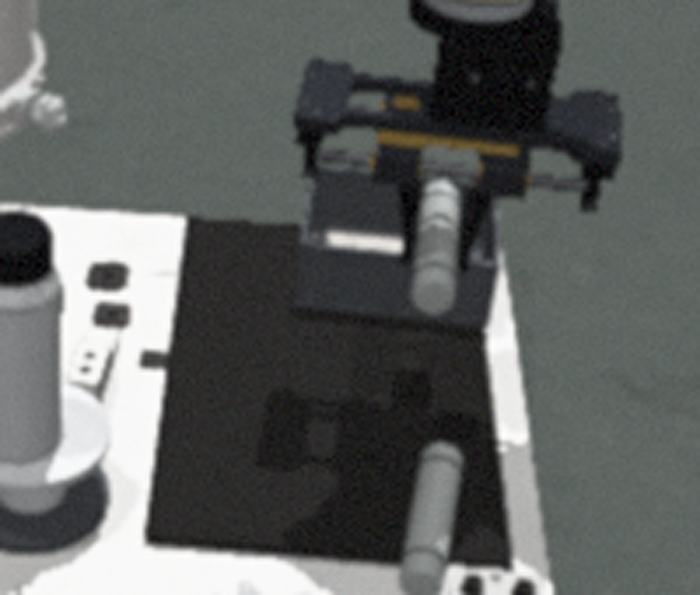

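Run:
```python
from h import *
c=np.array([.4285,-.1743,.132]);d=np.array([np.cos(1.466),np.sin(1.466),0])*.058
for s in(-1,0,1):
    p=proj('side',c+s*d);print(s,((p-[220,110])*3.5).round(0))
print('S0 check');[print((( proj('side',[.4237-.0094*s*1,-.038-.0572*s*1,.023])-[220,110])*3.5).round(0)) for s in (-1,1)]
im=cv2.imread('pics/raw_s5.png');print(im.shape)
```

```text
-1 [436. 193.]
0 [431. 241.]
1 [426. 294.]
S0 check
[415. 582.]
[437. 454.]
(384, 512, 3)
```

Shaft S1 is held level: its near end is at about (433,290), against (426,294) predicted. I carry it to the far cradle.

```bash
python3 -m jog '[[0,0,0,30,7,0,1],[0,0,0,40,10,0,1],[0,0,0,40,10,0,1],[0,0,0,40,10,0,1],[0,0,0,40,10,0,1],[0,0,0,40,10,0,1],[0,0,0,25,6,0,1],[0,0,0,10,3,0,1],[0,0,0,0,0,0,1],[0,0,0,0,0,0,1],[0,0,0,0,0,0,1]]' 40; python3 go.py .522 .083 .032 84;python3 - <<'E'
from h import *
save('top','t3.png',(140,180,260,270),6.5)
E
```

```text
clock: 23.6
eef_pos: [0.5219, 0.0812, 0.1295]
ee_rot: [0.0, 0.743, 0.669, -0.0]
ft_force: [0.3, 0.7, -2.9]
finger_gap: 0.0252
grip_force: 39.9
t 23.6 pos [0.5219 0.0812 0.1295] j [ 0.01  0.09  1.87 -0.    1.18  0.11] gap 0.0252 F [ 0.3  0.7 -2.9] gf 39.9
turn [-0.  0. -0.] then shift mm [ 1.8 -0.  97.5]
```

View pics/t3.png

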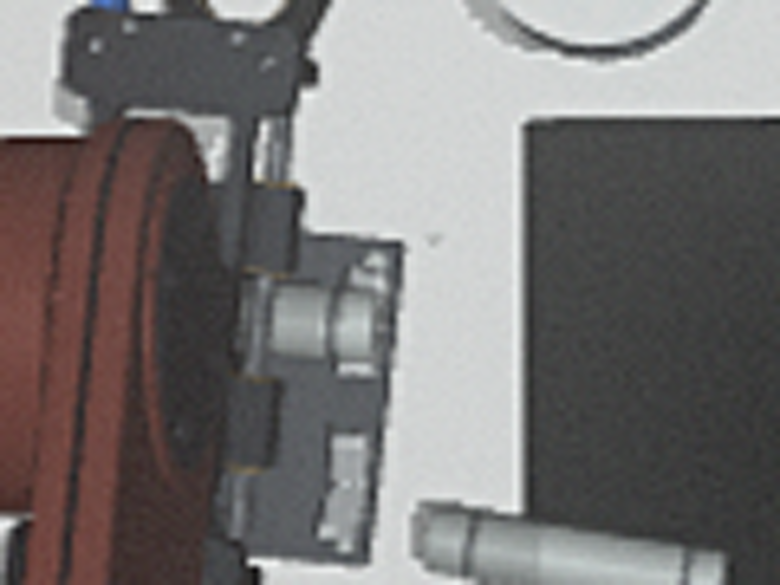

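Run:
```python
from h import *
e=px('top',140+386/6.5,180+322/6.5,.136);print('end',e,'exp',np.array([.5219,.0812])-.058*np.array([.1045,.9945]))
for p in((322,285),(322,360)): print(px('top',140+p[0]/6.5,180+p[1]/6.5,.136))
```

```text
end [0.51777108 0.02012264 0.136     ] exp [0.515839 0.023519]
[0.53085895 0.04256555 0.136     ]
[0.50470642 0.04245987 0.136     ]
```

```bash
python3 -m jog '[[0,0,0,4.5,0,30,1],[0,0,0,0,0,30,1],[0,0,0,0,0,20,1],[0,0,0,0,0,10,1],[0,0,0,0,0,4,1],[0,0,0,0,0,0,1],[0,0,0,0,0,0,1]]' 40; python3 go.py .522 .086 .031 84
```

```text
clock: 24.52
eef_pos: [0.5233, 0.0866, 0.0365]
ee_rot: [0.001, 0.743, 0.669, 0.001]
ft_force: [-0.3, 0.4, -3.8]
finger_gap: 0.0252
grip_force: 39.9
t 24.525 pos [0.5233 0.0866 0.0365] j [ 0.02  0.23  1.92 -0.    1.    0.12] gap 0.0252 F [-0.3  0.4 -3.8] gf 39.9
turn [ 0.002 -0.     0.001] then shift mm [-0.8 -1.3  5.5]
```

```bash
python3 -m jog '[[0,0,0,0,0,2,1],[0,0,0,0,0,1.5,1],[0,0,0,0,0,0.5,1],[0,0,0,0,0,0,1]]' 40; python3 go.py .522 .086 .031 84
```

```text
clock: 25.02
eef_pos: [0.5227, 0.0867, 0.032]
ee_rot: [0.0, 0.743, 0.669, 0.0]
ft_force: [-1.9, 0.8, 3.3]
finger_gap: 0.025
grip_force: 39.9
t 25.025 pos [0.5227 0.0867 0.032 ] j [0.02 0.23 1.92 0.   0.99 0.12] gap 0.025 F [-1.9  0.8  3.3] gf 39.9
turn [ 0.    -0.     0.001] then shift mm [-0.8 -0.6  1. ]
```

In contact with the cradle at the expected height. I release, then retreat towards S0 with a look from above.

```bash
python3 -m jog '[[0,0,0,0,0,0,0.3],[0,0,0,0,0,0,-0.06],[0,0,0,0,0,0,-0.06],[0,0,0,0,0,-20,-0.06],[0,0,0,0,0,-40,-0.06],[0,0,0,0,0,-40,-0.06],[0,0,0,-30,0,0,-0.06],[0,0,0,-45,0,0,-0.06],[0,0,0,-45,0,0,-0.06],[0,0,0,0,0,0,-0.06],[0,0,0,0,0,0,-0.06]]' 40; python3 go.py .4237 -.0385 .12 80.8;python3 - <<'E'
from h import *
save('top','t4.png',(140,180,260,270),6.5)
E
```

```text
clock: 26.4
eef_pos: [0.51, -0.0325, 0.1315]
ee_rot: [-0.0, 0.743, 0.669, 0.0]
ft_force: [-1.0, -0.1, 0.2]
finger_gap: 0.046
grip_force: 0.0
t 26.4 pos [ 0.51   -0.0325  0.1315] j [-0.22  0.04  1.92  0.    1.18 -0.11] gap 0.046 F [-1.  -0.1  0.2] gf 0.0
turn [-0.    -0.     0.056] then shift mm [-19.7 -84.3  11.5]
```

View pics/t4.png

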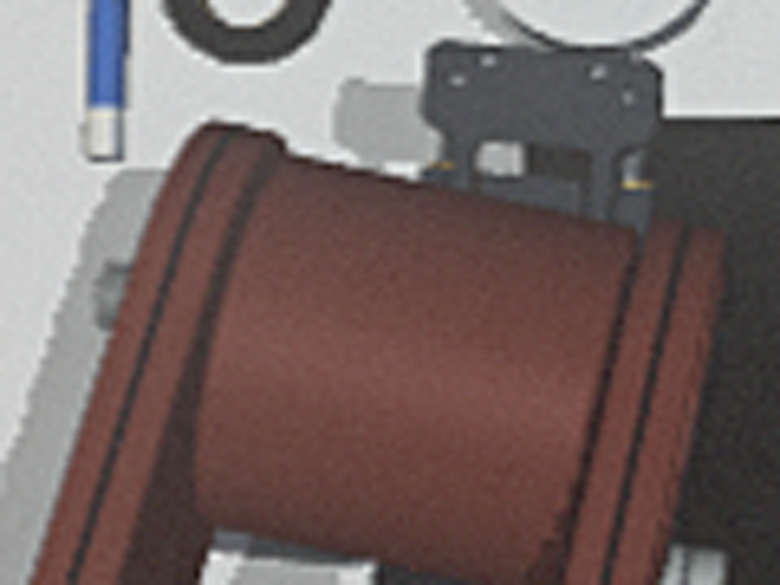

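The wrist hides the rack in this one. Continuing to S0.

```bash
python3 -m jog '[[0,0,0.056,0,0,0,-0.06],[0,0,0,-10,-40,5,-0.06],[0,0,0,-11,-44,6,-0.06],[0,0,0,0,0,0,-0.06],[0,0,0,0,0,0,-0.06]]' 40; python3 go.py .4234 -.0395 .02 80.8
```

```text
clock: 27.08
eef_pos: [0.4248, -0.0395, 0.1212]
ee_rot: [0.001, 0.761, 0.649, 0.001]
ft_force: [0.5, 0.3, 0.3]
finger_gap: 0.0462
grip_force: 0.0
t 27.075 pos [ 0.4248 -0.0395  0.1212] j [-0.28 -0.16  2.13  0.    1.17 -0.12] gap 0.0462 F [0.5 0.3 0.3] gf 0.0
turn [ 0.002 -0.     0.002] then shift mm [ -0.2  -1.4 101.2]
```

```bash
python3 -m jog '[[0,0,0,0,-1,30,-0.06],[0,0,0,0,0,30,-0.06],[0,0,0,0,0,25,-0.06],[0,0,0,0,0,15,-0.06],[0,0,0,0,0,0,-0.06],[0,0,0,0,0,0,1],[0,0,0,0,0,0,1],[0,0,0,0,0,0,1],[0,0,0,0,0,0,1],[0,0,0,0,0,-20,1],[0,0,0,0,0,-40,1],[0,0,0,0,0,-55,1],[0,0,-0.056,0,0,0,1],[0,0,0,0,0,0,1],[0,0,0,0,0,0,1]]' 40; python3 go.py .458 .090 .135 84
```

```text
clock: 28.95
eef_pos: [0.4217, -0.0396, 0.1343]
ee_rot: [-0.001, 0.743, 0.669, -0.001]
ft_force: [-0.9, -0.6, -2.3]
finger_gap: 0.0252
grip_force: 40.0
t 28.95 pos [ 0.4217 -0.0396  0.1343] j [-0.28 -0.18  2.12 -0.    1.2  -0.18] gap 0.0252 F [-0.9 -0.6 -2.3] gf 40.0
turn [-0.003 -0.    -0.   ] then shift mm [132.7  22.6  -0.7]
```

```bash
python3 -m jog '[[0,0,0,30,5,0,1],[0,0,0,40,7,0,1],[0,0,0,40,7,0,1],[0,0,0,20,4,0,1],[0,0,0,3,0,0,1],[0,0,0,0,0,0,1],[0,0,0,0,0,0,1]]' 40; python3 go.py .458 .090 .033 84;python3 - <<'E'
from h import *
save('top','t5.png',(140,180,260,270),6.5)
save('side','s6.png',(240,200,420,330),4.3)
E
```

```text
clock: 29.82
eef_pos: [0.4591, 0.0892, 0.1352]
ee_rot: [-0.0, 0.743, 0.669, -0.0]
ft_force: [-0.7, -0.8, -2.7]
finger_gap: 0.0251
grip_force: 40.0
t 29.825 pos [0.4591 0.0892 0.1352] j [ 0.02 -0.07  2.02 -0.    1.19  0.13] gap 0.0251 F [-0.7 -0.8 -2.7] gf 40.0
turn [-0.001  0.    -0.   ] then shift mm [  0.7  -1.1 102.2]
```

View pics/t5.png

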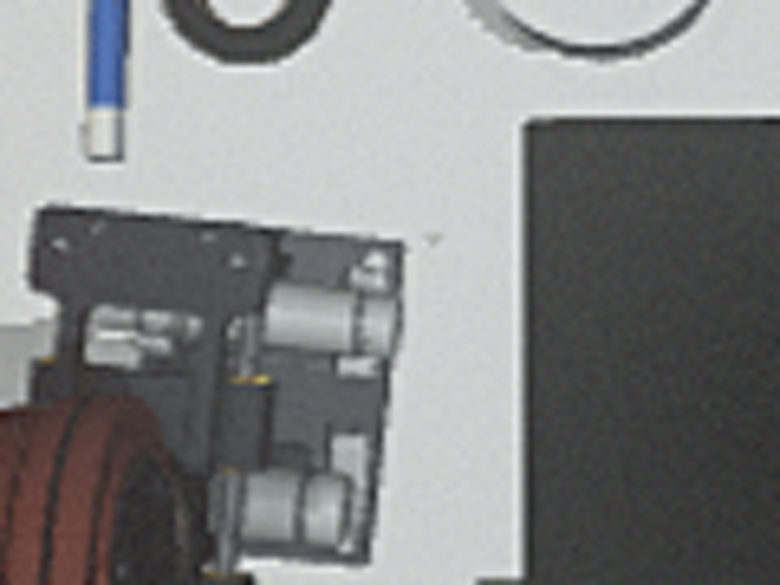

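Run:
```python
from h import *
u=lambda X,Y,z:px('top',140+X/6.5,180+Y/6.5,z)
r=np.array([.4898,.0862]);ex=np.array([.9945,-.1045]);ey=np.array([.1045,.9945])
for n,p in(('placed end',u(399,325,.038)),('placed top',u(310,286,.036)),('placed bot',u(310,350,.036)),('held end',u(353,508,.14)),('held t',u(270,470,.136)),('held b',u(270,545,.136)),('plate',u(403,243,.008)),('plate',u(370,564,.008))):
    print(n,p.round(4),'rack',((p[:2]-r)@ex).round(4),((p[:2]-r)@ey).round(4))
```

```text
placed end [0.5154 0.0285 0.038 ] rack 0.0315 -0.0547
placed top [0.5308 0.0633 0.036 ] rack 0.0431 -0.0185
placed bot [0.506  0.0632 0.036 ] rack 0.0185 -0.0212
held end [0.4537 0.0309 0.14  ] rack -0.0302 -0.0588
held t [0.4667 0.0604 0.136 ] rack -0.0203 -0.0281
held b [0.4408 0.0603 0.136 ] rack -0.046 -0.0309
plate [0.5477 0.0309 0.008 ] rack 0.0634 -0.049
plate [0.4208 0.0437 0.008 ] rack -0.0642 -0.0495
```

```bash
python3 -m jog '[[0,0,0,-0.5,-1,30,1],[0,0,0,0,0,30,1],[0,0,0,0,0,20,1],[0,0,0,0,0,12,1],[0,0,0,0,0,6,1],[0,0,0,0,0,2,1],[0,0,0,0,0,1.5,1],[0,0,0,0,0,0.5,1],[0,0,0,0,0,0,1]]' 40; python3 go.py .458 .090 .031 84
```

```text
clock: 31.05
eef_pos: [0.4587, 0.0896, 0.0339]
ee_rot: [0.0, 0.743, 0.669, 0.0]
ft_force: [0.2, -0.3, -3.2]
finger_gap: 0.0247
grip_force: 40.0
t 31.05 pos [0.4587 0.0896 0.0339] j [ 0.02  0.09  2.08 -0.    0.97  0.13] gap 0.0247 F [ 0.2 -0.3 -3.2] gf 40.0
turn [ 0.001 -0.     0.001] then shift mm [ 0.3 -0.7  2.9]
```

```bash
python3 -m jog '[[0,0,0,0,0,1.5,1],[0,0,0,0,0,0.5,1],[0,0,0,0,0,0,1],[0,0,0,0,0,0,0.3],[0,0,0,0,0,0,-0.06],[0,0,0,0,0,0,-0.06],[0,0,0,0,0,-20,-0.06],[0,0,0,0,0,-40,-0.06],[0,0,0,0,0,-40,-0.06],[0,0,0,-40,0,-10,-0.06],[0,0,0,-50,0,-10,-0.06],[0,0,0,-50,0,0,-0.06],[0,0,0,-50,0,0,-0.06],[0,0,0,0,0,0,-0.06],[0,0,0,0,0,0,-0.06]]' 40; python3 go.py;python3 - <<'E'
from h import *
save('top','t6.png',(130,100,370,280),3.3)
save('side','s7.png',(240,200,420,330),4.3)
a=cv2.imread('pics/t6.png');b=cv2.imread('pics/s7.png')
a=cv2.imread('pics/raw_t6.png')[180:270,140:230];a=cv2.resize(a,None,fx=4.3,fy=4.3,interpolation=3)
b=cv2.imread('pics/raw_s7.png')[230:320,260:350];b=cv2.resize(b,None,fx=4.3,fy=4.3,interpolation=3)
cv2.imwrite('pics/c1.png',np.hstack([a,b]))
E
```

```text
clock: 32.92
eef_pos: [0.4386, -0.0991, 0.1514]
ee_rot: [-0.0, 0.743, 0.669, 0.0]
ft_force: [0.8, 0.5, -0.6]
finger_gap: 0.0458
grip_force: 0.0
t 32.925 pos [ 0.4386 -0.0991  0.1514] j [-0.4  -0.14  2.05  0.    1.23 -0.29] gap 0.0458 F [ 0.8  0.5 -0.6] gf 0.0
yaw 83.98 toolz [-0.     0.001 -1.   ]
```

View pics/c1.png

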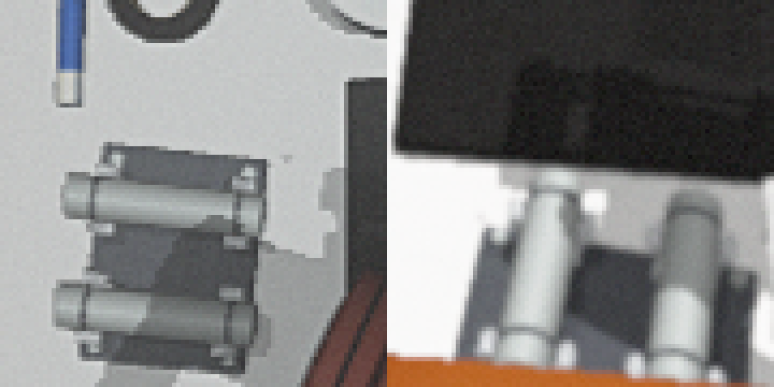

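Run:
```python
from h import *
u=lambda X,Y,z:px('top',140+X/4.3,180+Y/4.3,z)[:2]
P=[u(105,143,.008),u(267,162,.008),u(244,372,.008),u(79,357,.008)];r=np.mean(P,0);print(r)
ey=(P[0]-P[1])+(P[3]-P[2]);ey/=np.linalg.norm(ey);ex=np.array([ey[1],-ey[0]]);print(np.degrees(np.arctan2(ey[1],ey[0])))
for n,a,b in(('far',u(60,194,.036),u(266,212,.036)),('near',u(53,303,.036),u(257,324,.036))):
    m=(a+b)/2-r;print(n,np.linalg.norm(a-b).round(4),'mid',(m@ex).round(4),(m@ey).round(4),np.degrees(np.arctan2(*(a-b)[::-1])))
    for e in(a,b):print((proj('side',[*e,.034])-[260,230])*4.3+[387,0])
```

```text
[0.48966606 0.08659798]
83.65309773290012
far 0.1215 mid 0.0329 0.0051 84.58566676272778
[511.61657098 383.38028287]
[547.46649406 179.90350558]
near 0.1199 mid -0.0315 0.0022 83.72935453202791
[663.26629476 404.33354264]
[687.51895126 200.13185005]
```

Both shafts lie in their cradles. The near one is centred to about 1 mm, while the far one sits about 4 mm towards +y, so I re-centre it.

```bash
python3 -m jog '[[0,0,0,50,55,0,-0.06],[0,0,0,50,40,0,-0.06],[0,0,0,50,6,0,-0.06],[0,0,0,43,0,0,-0.06],[0,0,0,0,0,0,-0.06],[0,0,0,0,0,0,-0.06]]' 30; python3 go.py .522 .0865 .032 84
```

```text
clock: 33.78
eef_pos: [0.5481, 0.0749, 0.1513]
ee_rot: [-0.0, 0.742, 0.67, -0.0]
ft_force: [0.2, 0.3, -0.2]
finger_gap: 0.0463
grip_force: 0.0
t 33.775 pos [0.5481 0.0749 0.1513] j [-0.01  0.12  1.79 -0.    1.23  0.1 ] gap 0.0463 F [ 0.2  0.3 -0.2] gf 0.0
turn [-0.     0.     0.003] then shift mm [  8.8 -27.2 119.3]
```

```bash
python3 -m jog '[[0,0,0,9,-27,10,-0.06],[0,0,0,0,0,0,-0.06],[0,0,0,0,0,30,-0.06],[0,0,0,0,0,30,-0.06],[0,0,0,0,0,25,-0.06],[0,0,0,0,0,15,-0.06],[0,0,0,0,0,9,-0.06],[0,0,0,0,0,0,-0.06],[0,0,0,0,0,0,1],[0,0,0,0,0,0,1],[0,0,0,0,0,0,1],[0,0,0,0,0,-5,1],[0,0,0,-2,0,0,1],[0,0,0,-2,0,0,1],[0,0,0,0,0,3,1],[0,0,0,0,0,2,1],[0,0,0,0,0,0,1],[0,0,0,0,0,0,1]]' 30; python3 go.py .522 .0825 .032 84
```

```text
clock: 36.02
eef_pos: [0.5221, 0.0816, 0.0336]
ee_rot: [-0.0, 0.743, 0.669, -0.0]
ft_force: [-5.8, -1.2, 9.1]
finger_gap: 0.0254
grip_force: 30.0
t 36.025 pos [0.5221 0.0816 0.0336] j [ 0.01  0.23  1.92 -0.    0.99  0.11] gap 0.0254 F [-5.8 -1.2  9.1] gf 30.0
turn [-0.001  0.     0.001] then shift mm [ 0.8 -0.2  1.6]
```

```bash
python3 -m jog '[[0,0,0,0,0,0,0.3],[0,0,0,0,0,0,-0.06],[0,0,0,0,0,0,-0.06],[0,0,0,0,0,-20,-0.06],[0,0,0,0,0,-50,-1],[0,0,0,0,0,-60,-1],[0,0,0,-30,0,-60,-1],[0,0,0,-50,0,-60,-1],[0,0,0,-50,0,-50,-1],[0,0,0,0,0,-20,-1],[0,0,0.187,0,0,0,-1],[0,0,0.187,0,0,0,-1],[0,0,0.187,0,0,0,-1],[0,0,0.187,0,0,0,-1],[0,0,0,0,0,0,-1]]' 30;  python3 go.py; python3 -m jog '[[0,0.187,0,0,0,0,-1],[0,0.187,0,0,0,0,-1],[0,0.187,0,0,0,0,-1],[0,0,0,0,0,0,-1]]'; python3 go.py
python3 - <<'E'
from h import *
save('top','t7.png');save('side','s8.png')
E
```

```text
clock: 37.9
eef_pos: [0.5105, -0.0289, 0.3298]
ee_rot: [-0.001, 0.936, 0.353, -0.0]
ft_force: [0.1, -1.0, -0.2]
finger_gap: 0.0871
grip_force: 0.0
t 37.9 pos [ 0.5105 -0.0289  0.3298] j [-0.21 -0.1   1.68  0.    1.57  0.64] gap 0.0871 F [ 0.1 -1.  -0.2] gf 0.0
yaw 41.32 toolz [-0.001  0.001 -1.   ]
clock: 38.4
eef_pos: [0.5087, -0.031, 0.3281]
ee_rot: [-0.098, 0.9, 0.337, 0.258]
ft_force: [-1.1, -0.0, 0.7]
finger_gap: 0.0869
grip_force: 0.0
t 38.4 pos [ 0.5087 -0.031   0.3281] j [-0.57 -0.37  2.    0.55  1.38  0.21] gap 0.0869 F [-1.1 -0.   0.7] gf 0.0
yaw 40.99 toolz [ 0.399  0.35  -0.847]
```

```bash
cat > fk.py <<'E'
import numpy as np
from scipy.spatial.transform import Rotation as Ro
from scipy.optimize import least_squares
def fk(p,q,s4=1):
    d1,L2,a3,L4,off,L6=p
    E=lambda a,t:Ro.from_euler(a,t)
    R1=E('z',q[0]);R2=R1*E('y',q[1]);R3=R2*E('y',q[2]);R4=R3*E('z',s4*q[3]);R5=R4*E('y',q[4])
    x=R1.apply([0,0,d1])+R2.apply([0,0,L2])+R3.apply([a3,0,0])
    el=x.copy();w=x+R4.apply([0,off,L4]);t=w+R5.apply([0,0,L6]);return t,R5,el,w
D=[([-1.411,.2211,1.5275,0,1.3947],[.1761,-.5991,.2296]),([-.42,.25,1.70,0,1.19],[.5713,-.1675,.1196]),([-.77,.13,1.85,0,1.16],[.4379,-.3132,.1177]),
([.02,.23,1.92,0,.99],[.5227,.0867,.032]),([-.40,-.14,2.05,0,1.23],[.4386,-.0991,.1514]),([-.21,-.10,1.68,0,1.57],[.5105,-.0289,.3298]),([-.57,-.37,2.0,.55,1.38],[.5087,-.031,.3281]),([-.28,-.18,2.12,0,1.2],[.4217,-.0396,.1343])]
Z=[.399,.350,-.847]
def fit(s4,extra=[]):
    f=lambda p:np.ravel([fk(p,q,s4)[0]-x for q,x in D+extra])
    r=least_squares(f,[.2,.4,0,.4,.08,.2]);return r
if __name__=='__main__':
    for s in(1,-1):
        r=fit(s);print(s,r.x.round(3),np.abs(r.fun).max().round(4),fk(r.x,D[6][0],s)[1].as_matrix()[:,2].round(3))
E
python3 fk.py
python3 - <<'E'
from bench import observe
print(observe()['joint_pos'].tolist())
E
```

```text
1 [0.31  0.418 0.061 0.549 0.077 0.338] 0.0331 [ 0.395  0.357 -0.847]
-1 [-0.168  0.315  0.068  0.568  0.076 -0.274] 0.1103 [-0.159 -0.507 -0.847]
[-0.5670041299527161, -0.3663778598034719, 1.9891281005832864, 0.5447609548862389, 1.3761263919626503, 0.21520927124295353]
```

```bash
python3 - <<'E'
import re
s=open('fk.py').read()
s=s.replace("d1,L2,a3,L4,off,L6=p","d1,L2,a3,L4,off,L6,o1,a5=p").replace("R3.apply([a3,0,0])","R3.apply([a3,o1,0])").replace("R5.apply([0,0,L6])","R5.apply([a5,0,L6])").replace("[.2,.4,0,.4,.08,.2]","[.2,.4,0,.4,.08,.2,0,0]")
s=s.replace("[-.57,-.37,2.0,.55,1.38]","[-.567,-.3664,1.9891,.5448,1.3761]").replace("for s in(1,-1)","for s in(1,)")
open('fk.py','w').write(s)
E
python3 fk.py
```

```text
1 [ 0.309  0.413  0.056  0.554 -0.003  0.329  0.082  0.006] 0.0029 [ 0.399  0.348 -0.848]
```

```bash
cat > ik.py <<'E'
from fk import *
p=fit(1).x
lo=np.array([-2.98,-.91,.09,-1.24,.2,-2.68]);hi=np.array([2.98,2.08,2.57,4.39,2.65,2.68])
def full(q):
    t,R5,el,w=fk(p,q);return t,R5*Ro.from_euler('z',q[5]+np.pi/2),el,w
def ik(pos,R,seeds=30,q0=None):
    rng=np.random.default_rng(0);best=[]
    for k in range(seeds):
        s=q0 if (k==0 and q0 is not None) else rng.uniform(lo,hi)
        f=lambda q:np.r_[(full(q)[0]-pos)*5,(full(q)[1].inv()*R).as_rotvec()]
        r=least_squares(f,s,bounds=(lo,hi))
        if r.cost<1e-5 and not any(np.abs(r.x-b).max()<.05 for b in best):best.append(r.x)
    return best
def pose(phi,up=1,el=0):  # heading phi, elevation el, tool x up(+1)/down(-1)
    z=np.array([np.cos(phi)*np.cos(el),np.sin(phi)*np.cos(el),np.sin(el)]);
    y=np.cross(z,[0,0,1.])*up;y/=np.linalg.norm(y);x=np.cross(y,z);return Ro.from_matrix(np.c_[x,y,z])
if __name__=='__main__':
    q=[-.567,-.3664,1.9891,.5448,1.3761,.2152];print(full(q)[1].as_quat()[[3,0,1,2]])
    for d in range(-90,100,20):
        ph=np.radians(d);h=np.array([np.cos(ph),np.sin(ph),0])
        for z in(.135,):
            for up in(1,-1):
                for s in ik(np.array([.6757,-.0422,z])+.011*h,pose(ph,up),25):
                    t,_,e,w=full(s);print(d,up,s.round(2),'el',e.round(2),'w',w.round(2))
E
python3 ik.py
```

```text
[-0.09651246  0.8996698   0.33850286  0.25825454]
-50 1 [ 0.24  0.68  1.9   4.32  1.34 -2.08] el [0.19 0.13 0.6 ] w [0.47 0.2  0.13]
-50 -1 [0.24 0.68 1.9  4.32 1.34 1.06] el [0.19 0.13 0.6 ] w [0.47 0.2  0.13]
-30 1 [ 0.08  0.58  2.13  3.79  1.22 -1.83] el [0.17 0.1  0.63] w [0.4  0.12 0.13]
-30 -1 [0.08 0.58 2.13 3.79 1.22 1.31] el [0.17 0.1  0.63] w [0.4  0.12 0.13]
-10 1 [-0.2   0.52  2.25  3.11  1.2  -1.56] el [0.17 0.05 0.65] w [0.36 0.01 0.13]
-10 -1 [-0.2   0.52  2.25  3.11  1.2   1.58] el [0.17 0.05 0.65] w [0.36 0.01 0.13]
10 1 [-0.49  0.53  2.22  2.44  1.27 -1.32] el [ 0.18 -0.    0.64] w [ 0.36 -0.1   0.13]
10 -1 [-0.49  0.53  2.22  2.44  1.27  1.82] el [ 0.18 -0.    0.64] w [ 0.36 -0.1   0.13]
30 1 [-0.65  0.61  2.05  1.92  1.39 -1.12] el [ 0.2  -0.05  0.62] w [ 0.4  -0.2   0.13]
30 -1 [-0.65  0.61  2.05  1.92  1.39  2.03] el [ 0.2  -0.05  0.62] w [ 0.4  -0.2   0.13]
50 1 [-0.69  0.73  1.79  1.57  1.57 -0.95] el [ 0.23 -0.08  0.58] w [ 0.47 -0.29  0.13]
50 -1 [-0.69  0.73  1.79  1.57  1.57  2.19] el [ 0.23 -0.08  0.58] w [ 0.47 -0.29  0.13]
70 1 [-0.66  0.88  1.49  1.34  1.79 -0.83] el [ 0.27 -0.11  0.53] w [ 0.57 -0.34  0.13]
70 -1 [-0.66  0.88  1.49  1.34  1.79  2.31] el [ 0.27 -0.11  0.53] w [ 0.57 -0.34  0.13]
90 1 [-0.59  1.05  1.17  1.19  2.03 -0.74] el [ 0.32 -0.11  0.47] w [ 0.68 -0.36  0.13]
90 -1 [-0.59  1.05  1.17  1.19  2.03  2.4 ] el [ 0.32 -0.11  0.47] w [ 0.68 -0.36  0.13]
```

```bash
cat > chk.py <<'E'
from ik import *
q=None
for d in(25,40):
  ph=np.radians(d);h=np.array([np.cos(ph),np.sin(ph),0]);q=None
  for back,z in((0,.145),(.06,.145),(.1,.145),(.13,.145),(.1,.22),(.06,.3),(.1,.3),(0,.3),(.06,.4),(.1,.4)):
    S=ik(np.array([.6757,-.0422,z])+(.011-back)*h,pose(ph,1),12,q)
    for s in S[:1]:
        q=s;t,_,e,w=full(s);print(d,back,z,t.round(3),s.round(2),'el',e.round(2),'w',w.round(2))
    if not S:print(d,back,z,'none')
E
python3 chk.py
```

```text
25 0 0.145 [ 0.686 -0.038  0.145] [-0.63  0.56  2.11  2.03  1.35 -1.15] el [ 0.18 -0.03  0.63] w [ 0.39 -0.18  0.14]
25 0.06 0.145 [ 0.631 -0.063  0.145] [-0.76  0.52  2.19  1.91  1.42 -1.16] el [ 0.17 -0.05  0.64] w [ 0.33 -0.2   0.14]
25 0.1 0.145 [ 0.595 -0.08   0.145] [-0.86  0.49  2.24  1.82  1.46 -1.18] el [ 0.16 -0.06  0.65] w [ 0.3  -0.22  0.14]
25 0.13 0.145 [ 0.568 -0.092  0.145] [-0.94  0.48  2.27  1.75  1.5  -1.19] el [ 0.15 -0.06  0.65] w [ 0.27 -0.23  0.14]
25 0.1 0.22 [ 0.595 -0.08   0.22 ] [-0.86  0.25  2.3   1.8   1.42 -1.  ] el [0.1  0.01 0.68] w [ 0.3  -0.22  0.22]
25 0.06 0.3 [ 0.631 -0.063  0.3  ] [-0.76  0.06  2.27  1.83  1.3  -0.8 ] el [0.05 0.07 0.68] w [ 0.33 -0.21  0.3 ]
25 0.1 0.3 [ 0.595 -0.08   0.3  ] [-0.86  0.01  2.33  1.76  1.38 -0.78] el [0.04 0.08 0.68] w [ 0.3  -0.22  0.3 ]
25 0 0.3 [ 0.686 -0.038  0.3  ] [-0.63  0.14  2.19  1.93  1.21 -0.82] el [0.06 0.06 0.68] w [ 0.39 -0.18  0.3 ]
25 0.06 0.4 [ 0.631 -0.063  0.4  ] [-0.76 -0.18  2.25  1.76  1.25 -0.53] el [-0.02  0.13  0.67] w [ 0.34 -0.21  0.4 ]
25 0.1 0.4 [ 0.595 -0.08   0.4  ] [-0.86 -0.24  2.
[... 530 characters left out ...]
-0.33  0.14]
40 0.1 0.22 [ 0.608 -0.099  0.22 ] [-0.89  0.42  2.05  1.56  1.58 -0.9 ] el [ 0.14 -0.05  0.65] w [ 0.36 -0.31  0.22]
40 0.06 0.3 [ 0.638 -0.074  0.3  ] [-0.81  0.25  2.05  1.61  1.52 -0.73] el [0.1  0.01 0.67] w [ 0.39 -0.29  0.3 ]
40 0.1 0.3 [ 0.608 -0.099  0.3  ] [-0.89  0.23  2.07  1.56  1.59 -0.73] el [0.1  0.01 0.67] w [ 0.36 -0.31  0.3 ]
40 0 0.3 [ 0.684 -0.035  0.3  ] [-0.69  0.28  2.    1.69  1.43 -0.72] el [0.11 0.01 0.66] w [ 0.43 -0.25  0.3 ]
40 0.06 0.4 [ 0.638 -0.074  0.4  ] [-0.81  0.06  2.03  1.6   1.51 -0.51] el [0.06 0.06 0.67] w [ 0.39 -0.29  0.4 ]
40 0.1 0.4 [ 0.608 -0.099  0.4  ] [-0.89  0.04  2.04  1.56  1.59 -0.51] el [0.06 0.06 0.67] w [ 0.36 -0.31  0.4 ]
```

```bash
cat > gh.py <<'E'
import sys
from ik import *
from bench import observe
def st():
    s=observe();q=s['ee_rot'];return s,Ro.from_quat([q[1],q[2],q[3],q[0]])
s,R=st()
x,y,z,ph,up=map(float,sys.argv[1:6])
T=pose(np.radians(ph),up)
print('t',s['clock'],'pos',s['eef_pos'].round(4),'j',s['joint_pos'].round(2),'gap',round(s['finger_gap'],4),'F',s['ft_force'].round(1),'gf',round(float(s['grip_force']),1))
print('toolx',R.as_matrix()[:,0].round(3),'z',R.as_matrix()[:,2].round(3))
d=np.array([x,y,z])-s['eef_pos']
print('turn',(R.inv()*T).as_rotvec().round(3),'shift after',(T.inv().apply(d)*1e3).round(1),'shift before',(R.inv().apply(d)*1e3).round(1))
E
python3 gh.py .59 -.0917 .30 30 1
```

```text
t 38.5 pos [ 0.5105 -0.0302  0.3308] j [-0.57 -0.37  1.99  0.54  1.38  0.22] gap 0.087 F [-0.8 -0.4  0.3] gf 0.0
toolx [0.637 0.559 0.53 ] z [ 0.399  0.349 -0.848]
turn [-0.178  1.009  0.1  ] shift after [-30.8  93.   38.1] shift before [-0.1 98.6 36.4]
```

```bash
python3 -m jog '[[0,0,0,0,33,12,-1],[0,0,0,0,33,12,-1],[0,0,0,0,33,12,-1],[-0.03,0.168,0.017,0,0,0,-1],[-0.03,0.168,0.017,0,0,0,-1],[-0.03,0.168,0.017,0,0,0,-1],[-0.03,0.168,0.017,0,0,0,-1],[-0.03,0.168,0.017,0,0,0,-1],[-0.028,0.169,0.015,0,0,0,-1],[0,0,0,0,0,0,-1],[0,0,0,0,0,0,-1],[0,0,0,0,0,0,-1]]' 40; python3 gh.py .59 -.0917 .145 30 1
python3 - <<'E'
from h import *
save('top','t8.png');save('side','s9.png')
# cap blob in side and top
for cam,z in(('top',.21),('side',.21)):
    im=cv2.imread('pics/raw_'+('t8.png' if cam=='top' else 's9.png'));g=im.max(2)
    c=proj(cam,[.6757,-.0422,z]).round().astype(int);m=(g<70).astype(np.uint8)
    n,l,stt,ce=cv2.connectedComponentsWithStats(m)
    for i in range(1,n):
        if abs(ce[i]-c).max()<15 and stt[i][4]>30:print(cam,'pred',c,'blob',stt[i],ce[i].round(1),px(cam,*ce[i],z if cam=='top' else .196).round(4))
E
```

```text
clock: 40.0
eef_pos: [0.5911, -0.0916, 0.3023]
ee_rot: [-0.182, 0.682, 0.185, 0.684]
ft_force: [0.4, -0.9, 0.4]
finger_gap: 0.0868
grip_force: 0.0
t 40.0 pos [ 0.5911 -0.0916  0.3023] j [-0.91  0.08  2.26  1.67  1.47 -0.78] gap 0.0868 F [ 0.4 -0.9  0.4] gf 0.0
toolx [-0.003  0.003  1.   ] z [0.865 0.501 0.001]
turn [-0.002 -0.001  0.005] shift after [-157.3   -0.5   -1.1] shift before [-157.3   -1.2   -1.2]
side pred [223 174] blob [212 171  22  21 385] [223. 181.] [ 0.6757 -0.0397  0.196 ]
```

```bash
python3 -c "
from h import *
print('ped',px('side',226.1,232.5,.06)); print('proj ped',proj('side',[.6693,-.0493,.06]),'canister base',proj('side',[.6757,-.0415,.06]))
for X in((5,355),(178,355)): print(px('side',200+X[0]/3.5,130+X[1]/3.5,.06))
"
python3 -m jog '[[0,0,0,-40,0,0,-1],[0,0,0,-50,0,0,-1],[0,0,0,-45,0,0,-1],[0,0,0,-22,0,0,-1],[0,0,0,0,0,0,-1],[0,0,0,0,0,0,-1],[0,0,0,0,0,0,-1]]' 40; python3 gh.py .6852 -.0360 .145 30 1
```

```text
ped [ 0.67267486 -0.04452503  0.06      ]
proj ped [228.00302856 231.17672238] canister base [224.47375584 233.30901494]
[ 0.72529164 -0.04141249  0.06      ]
[ 0.62076412 -0.05458732  0.06      ]
clock: 40.98
eef_pos: [0.5909, -0.0919, 0.1448]
ee_rot: [-0.182, 0.682, 0.183, 0.684]
ft_force: [-0.2, 0.7, 1.1]
finger_gap: 0.0867
grip_force: 0.0
t 40.975 pos [ 0.5909 -0.0919  0.1448] j [-0.91  0.54  2.18  1.7   1.52 -1.15] gap 0.0867 F [-0.2  0.7  1.1] gf 0.0
toolx [-0.004  0.001  1.   ] z [0.866 0.499 0.003]
turn [ 0.001 -0.003  0.003] shift after [  0.2  -1.3 109.6] shift before [-1.000e-01 -1.400e+00  1.096e+02]
```

```bash
python3 -m jog '[[0,0,0,0,-1,25,-1],[0,0,0,0,0,30,-1],[0,0,0,0,0,25,-1],[0,0,0,0,0,20,-1],[0,0,0,0,0,9.5,-1],[0,0,0,0,0,0,-1],[0,0,0,0,0,0,-1],[0,0,0,0,0,0,0],[0,0,0,0,0,0,1],[0,0,0,0,0,0,1],[0,0,0,0,0,0,1],[0,0,0,0,0,0,1]]' 35; python3 gh.py .6852 -.0360 .145 30 1
```

```text
clock: 42.48
eef_pos: [0.6849, -0.036, 0.1434]
ee_rot: [-0.183, 0.682, 0.182, 0.684]
ft_force: [-0.6, -0.9, -0.1]
finger_gap: 0.0534
grip_force: 35.0
t 42.475 pos [ 0.6849 -0.036   0.1434] j [-0.65  0.59  2.07  1.93  1.39 -1.12] gap 0.0534 F [-0.6 -0.9 -0.1] gf 35.0
toolx [-0.002 -0.002  1.   ] z [0.867 0.499 0.002]
turn [ 0.001 -0.002 -0.   ] shift after [1.6 0.1 0.2] shift before [1.6 0.1 0.2]
```

```bash
python3 -m jog '[[0,0,0,10,0,0,1],[0,0,0,25,0,0,1],[0,0,0,35,0,0,1],[0,0,0,40,0,0,1],[0,0,0,40,0,0,1],[0,0,0,20,0,-15,1],[0,0,0,0,0,-30,1],[0,0,0,0,0,-30,1],[0,0,0,0,0,-25,1],[0,0,0,0,0,0,1],[0,0,0,0,0,0,1]]' 35; python3 gh.py .6852 -.0360 .145 30 1
python3 - <<'E'
from h import *
save('top','t9.png');save('side','s10.png')
c=[]
for n,cam in(('t9','top'),('s10','side')):
    im=cv2.imread(f'pics/raw_{n}.png');u,v=proj(cam,[.671,-.046,.06]).round().astype(int)
    c.append(cv2.resize(im[v-35:v+45,u-42:u+42],None,fx=4.6,fy=4.6,interpolation=cv2.INTER_CUBIC));print(n,u-42,v-35)
cv2.imwrite('pics/c2.png',np.hstack(c))
E
```

```text
clock: 43.85
eef_pos: [0.598, -0.0859, 0.3132]
ee_rot: [-0.183, 0.682, 0.182, 0.684]
ft_force: [0.2, 0.4, -2.4]
finger_gap: 0.0531
grip_force: 35.0
t 43.85 pos [ 0.598  -0.0859  0.3132] j [-0.89  0.06  2.26  1.68  1.45 -0.75] gap 0.0531 F [ 0.2  0.4 -2.4] gf 35.0
toolx [-0.002 -0.001  1.   ] z [0.867 0.499 0.002]
turn [ 0.001 -0.002 -0.   ] shift after [-168.2    0.4  100.5] shift before [-168.4    0.3  100.1]
t9 188 132
s10 185 197
```

View pics/c2.png

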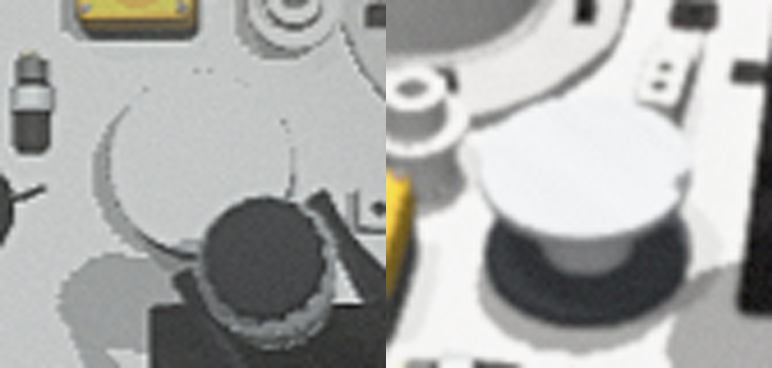

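The pedestal disc is now clear: centre about (200,160) in the top panel and about (582,167) in the side panel. The canister is firmly held.

```bash
python3 -c "
from h import *
u=lambda X,Y:px('top',188+X/4.6,132+Y/4.6,.06).round(4)
for p in((200,160),(109,160),(292,160),(203,70)):print(u(*p))
from scipy.optimize import least_squares
pts=np.array([u(*p)[:2] for p in((110,150),(115,120),(145,88),(205,70),(245,82),(283,122),(292,160),(290,190),(125,205),(150,237),(180,247))])
r=least_squares(lambda q:np.hypot(*(pts-q[:2]).T)-q[2],[.67,-.045,.05]);print('fit',r.x,r.fun.round(3))
s=lambda X,Y:px('side',185+(X-386)/4.6,197+Y/4.6,.06)[:2]
pts=np.array([s(*p) for p in((473,160),(488,187),(520,220),(580,238),(640,225),(680,195),(691,165),(660,120),(600,98),(500,120))])
r=least_squares(lambda q:np.hypot(*(pts-q[:2]).T)-q[2],[.67,-.045,.05]);print('fit',r.x,r.fun.round(3))
"
python3 -m jog '[[0,0,0.1,0,0,0,1],[0,0,0.18,0,0,0,1],[0,0,0.18,0,0,0,1],[0,0,0.18,0,0,0,1],[0,0,0.18,0,0,0,1],[0,0,0.18,0,0,0,1],[0,0,0.18,0,0,0,1],[0,0,0.18,0,0,0,1],[0,0,0.18,0,0,0,1],[0,0,0.18,0,0,0,1],[0,0,0.18,0,0,0,1],[0,0,0.18,0,0,0,1],[0,0,0.18,0,0,0,1],[0,0,0.18,0,0,0,1],[0,0,0.18,0,0,0,1],[0,0,0.18,0,0,0,1],[0,0,0.18,0,0,0,1],[0,0,0.18,0,0,0,1],[0,0,0,0,0,0,1],[0,0,0,0,0,0,1]]' 45; python3 gh.py .6 -.086 .31 30 -1
```

```text
[ 0.6721 -0.0491  0.06  ]
[6.724e-01 2.000e-04 6.000e-02]
[ 0.6717 -0.0989  0.06  ]
[ 0.7214 -0.0509  0.06  ]
fit [ 0.67233038 -0.04954342  0.04949667] [-0.     0.002  0.    -0.    -0.001 -0.    -0.     0.002 -0.002  0.001
 -0.001]
fit [ 0.66878333 -0.04492624  0.04912233] [ 0.002 -0.003 -0.002  0.001  0.     0.     0.001 -0.002 -0.001  0.002]
clock: 46.45
eef_pos: [0.5981, -0.0856, 0.3131]
ee_rot: [0.682, -0.177, 0.684, 0.188]
ft_force: [-0.7, 0.1, -2.6]
finger_gap: 0.053
grip_force: 45.0
t 46.45 pos [ 0.5981 -0.0856  0.3131] j [-0.89  0.06  2.26  1.68  1.45  2.41] gap 0.053 F [-0.7  0.1 -2.6] gf 45.0
toolx [-0.006  0.015 -1.   ] z [0.866 0.5   0.002]
turn [-0.     0.002 -0.015] shift after [ 3.1 -1.3  1.5] shift before [ 3.1 -1.3  1.5]
```

```bash
python3 -m jog '[[0,0,-0.015,0,0,0,1],[0,0,0,0,0,0,1],[0,0,0,0,0,0,1],[0,0,0,0,0,0,1],[0,0,0,0,0,0,1],[0,0,0,0,0,0,1],[0,0,0,0,0,0,1],[0,0,0,0,0,0,1],[0,0,0,0,0,0,1],[0,0,0,0,0,0,1],[0,0,0,0,0,0,1],[0,0,0,0,0,0,1],[0,0,0,0,0,0,1],[0,0,0,0,0,0,1],[0,0,0,0,0,0,1],[0,0,0,0,0,0,1],[0,0,0,0,0,0,1],[0,0,0,0,0,0,1],[0,0,0,0,0,0,1],[0,0,0,0,0,0,1]]' 45 && python3 -m jog '[[0,0,0,0,0,0,1],[0,0,0,0,0,0,1],[0,0,0,0,0,0,1],[0,0,0,0,0,0,1],[0,0,0,0,0,0,1],[0,0,0,0,0,0,1]]' && python3 -m jog '[[0,0,-0.08,0,0,0,1],[0,0,-0.18,0,0,0,1],[0,0,-0.18,0,0,0,1],[0,0,-0.18,0,0,0,1],[0,0,-0.18,0,0,0,1],[0,0,-0.18,0,0,0,1],[0,0,-0.18,0,0,0,1],[0,0,-0.18,0,0,0,1],[0,0,-0.18,0,0,0,1],[0,0,-0.18,0,0,0,1],[0,0,-0.18,0,0,0,1],[0,0,-0.18,0,0,0,1],[0,0,-0.18,0,0,0,1],[0,0,-0.18,0,0,0,1],[0,0,-0.18,0,0,0,1],[0,0,-0.18,0,0,0,1],[0,0,-0.18,0,0,0,1],[0,0,-0.18,0,0,0,1],[0,0,0,0,0,0,1],[0,0,0,0,0,0,1]]' 45; python3 gh.py .680 -.042 .20 30 1
```

```text
clock: 48.95
eef_pos: [0.5979, -0.0861, 0.3132]
ee_rot: [0.684, -0.181, 0.683, 0.184]
ft_force: [-0.1, -0.1, -2.9]
finger_gap: 0.053
grip_force: 45.0
clock: 49.7
eef_pos: [0.5979, -0.0861, 0.3132]
ee_rot: [0.684, -0.181, 0.683, 0.184]
ft_force: [-0.1, -0.2, -2.7]
finger_gap: 0.0531
grip_force: 45.0
clock: 52.2
eef_pos: [0.5979, -0.0861, 0.3132]
ee_rot: [-0.186, 0.683, 0.179, 0.683]
ft_force: [-0.9, 0.6, -3.1]
finger_gap: 0.053
grip_force: 45.0
t 52.2 pos [ 0.5979 -0.0861  0.3132] j [-0.89  0.06  2.26  1.68  1.45 -0.74] gap 0.053 F [-0.9  0.6 -3.1] gf 45.0
toolx [ 0.002 -0.009  1.   ] z [0.866 0.499 0.002]
turn [ 0.001 -0.002 -0.009] shift after [-113.2    2.9   93.1] shift before [-113.4    3.8   92.9]
```

```bash
python3 -m jog '[[0,0,-0.008,0,1,20,1],[0,0,0,0,1,30,1],[0,0,0,0,1,30,1],[0,0,0,0,0,13,1],[0,0,0,-30,0,0,1],[0,0,0,-40,0,0,1],[0,0,0,-35,0,0,1],[0,0,0,-20,0,0,1],[0,0,0,-18,0,0,1],[0,0,0,-10,0,0,1],[0,0,0,-8,0,0,1],[0,0,0,0,0,0,1],[0,0,0,0,0,0,1],[0,0,0,0,0,0,1]]' 45; python3 gh.py .680 -.042 .1435 30 1
```

```text
clock: 53.95
eef_pos: [0.6807, -0.0425, 0.1531]
ee_rot: [-0.182, 0.682, 0.184, 0.684]
ft_force: [0.7, 0.4, -2.9]
finger_gap: 0.0529
grip_force: 45.0
t 53.95 pos [ 0.6807 -0.0425  0.1531] j [-0.67  0.57  2.08  1.91  1.4  -1.11] gap 0.0529 F [ 0.7  0.4 -2.9] gf 45.0
toolx [-0.004  0.002  1.   ] z [0.866 0.499 0.003]
turn [ 0.001 -0.003  0.004] shift after [-9.6 -0.8 -0.4] shift before [-9.6 -0.9 -0.4]
```

```bash
python3 -m jog '[[0,0,0,-4,0,0,1],[0,0,0,-3,0,0,1],[0,0,0,-1.5,0,0,1],[0,0,0,0,0,0,1],[0,0,0,0,0,0,1],[0,0,0,0,0,0,1]]' 45; python3 gh.py .680 -.042 .1435 30 1
```

```text
clock: 54.7
eef_pos: [0.6806, -0.0424, 0.144]
ee_rot: [-0.182, 0.682, 0.183, 0.684]
ft_force: [0.1, -0.4, -3.0]
finger_gap: 0.0532
grip_force: 45.0
t 54.7 pos [ 0.6806 -0.0424  0.144 ] j [-0.67  0.59  2.07  1.91  1.4  -1.12] gap 0.0532 F [ 0.1 -0.4 -3. ] gf 45.0
toolx [-0.003  0.001  1.   ] z [0.866 0.499 0.002]
turn [ 0.001 -0.002  0.003] shift after [-0.5 -0.7 -0.3] shift before [-0.5 -0.7 -0.3]
```

```bash
python3 -m jog '[[0,0,0,-0.7,0,0,1],[0,0,0,-0.5,0,0,1],[0,0,0,0,0,0,1],[0,0,0,0,0,0,1]]' 45; python3 gh.py .680 -.042 .1435 30 1
```

```text
clock: 55.2
eef_pos: [0.6807, -0.0425, 0.1435]
ee_rot: [-0.182, 0.681, 0.184, 0.685]
ft_force: [-0.6, 1.0, 2.9]
finger_gap: 0.0532
grip_force: 45.0
t 55.2 pos [ 0.6807 -0.0425  0.1435] j [-0.67  0.59  2.07  1.91  1.4  -1.12] gap 0.0532 F [-0.6  1.   2.9] gf 45.0
toolx [-0.005  0.001  1.   ] z [0.866 0.499 0.004]
turn [ 0.001 -0.004  0.003] shift after [ 0.  -0.7 -0.4] shift before [ 0.  -0.7 -0.4]
```

Contact made. I release and back straight out.

```bash
python3 -m jog '[[0,0,0,0,0,0,0.3],[0,0,0,0,0,0,-0.6],[0,0,0,0,0,0,-1],[0,0,0,0,0,0,-1],[0,0,0,0,0,0,-1],[0,0,0,0,0,-20,-1],[0,0,0,0,0,-35,-1],[0,0,0,0,0,-40,-1],[0,0,0,0,0,-25,-1],[0,0,0,40,0,0,-1],[0,0,0,50,0,0,-1],[0,0,0,40,0,0,-1],[0,0,0,0,0,0,-1],[0,0,0,0,0,0,-1]]' 45; python3 gh.py .680 -.042 .1435 30 1;python3 - <<'E'
from h import *
save('top','t10.png');save('side','s11.png')
for n,cam,z in(('t10','top',.21),('s11','side',.196)):
    m=(cv2.imread(f'pics/raw_{n}.png').max(2)<70).astype(np.uint8);c=proj(cam,[.671,-.047,z])
    k,l,S,ce=cv2.connectedComponentsWithStats(m)
    for i in range(1,k):
        if abs(ce[i]-c).max()<14 and S[i][4]>30:print(cam,c.round(1),S[i],ce[i].round(1),px(cam,*ce[i],z).round(4))
# scene changes outside arm vs first side picture
a=cv2.imread('pics/raw_s4.png');b=cv2.imread('pics/raw_s11.png')
for r,nm in(((180,250,270,330),'mat'),((300,150,370,200),'bin')):
    x0,y0,x1,y1=r;print(nm,b[y0:y1,x0:x1].mean().round(1),a[y0:y1,x0:x1].mean().round(1))
E
```

```text
clock: 56.95
eef_pos: [0.576, -0.1019, 0.2719]
ee_rot: [-0.182, 0.682, 0.184, 0.684]
ft_force: [-0.5, 0.1, 0.1]
finger_gap: 0.0871
grip_force: 0.0
t 56.95 pos [ 0.576  -0.1019  0.2719] j [-0.96  0.15  2.27  1.64  1.51 -0.86] gap 0.0871 F [-0.5  0.1  0.1] gf 0.0
toolx [-0.003  0.002  1.   ] z [0.866 0.499 0.002]
turn [ 0.001 -0.002  0.003] shift after [-1.284e+02  1.000e-01  1.200e+02] shift before [-128.7   -0.3  119.8]
side [226.  179.1] [215 169  22  21 397] [225.7 179. ] [ 0.6716 -0.0471  0.196 ]
mat 155.5 150.7
bin 69.3 72.2
```

Run:
```python
from h import *
im=cv2.imread('pics/raw_s11.png');g=im.max(2)
# mat polygon, bright pixels
P=np.array([proj('side',p) for p in([.6,.0-.02,.01],[.6,-.25,.01],[.39,-.25,.01],[.39,-.02,.01])]).astype(np.int32)
m=np.zeros(g.shape,np.uint8);cv2.fillPoly(m,[P],1);ys,xs=np.where((m>0)&(g>110));print('mat bright',len(xs),xs.min() if len(xs) else '',P.tolist())
B=np.array([proj('side',p) for p in([.50,-.265,.065],[.50,-.363,.065],[.375,-.363,.065],[.375,-.265,.065])]).astype(np.int32)
m[:]=0;cv2.fillPoly(m,[B],1);ys,xs=np.where((m>0)&(g>110));print('bin bright',len(xs),B.tolist())
# top: shaft end profile along far cradle axis
t=cv2.imread('pics/raw_t10.png').astype(int)
r=np.array([.4898,.0864]);ex=np.array([.994,-.108]);ey=np.array([.108,.994])
for n,o in(('far',.032),('near',-.032)):
    for d in(-.004,.004):
        v=[]
        for s in list(range(-66,-44,2))+list(range(44,68,2)):
            c=proj('top',[*(r+ex*(o+d)+ey*s/1e3),.044]);v.append(int(t[int(round(c[1])),int(round(c[0]))].mean()))
        print(n,d,v[:11],v[11:])
```

```text
mat bright 223 258 [[258, 260], [267, 197], [350, 203], [357, 269]]
bin bright 128 [[308, 178], [309, 158], [356, 161], [359, 182]]
far -0.004 [197, 197, 203, 175, 94, 161, 184, 181, 179, 177, 155] [120, 175, 163, 163, 162, 162, 162, 153, 162, 162, 202, 199]
far 0.004 [195, 200, 187, 119, 116, 118, 168, 165, 168, 168, 165] [156, 170, 168, 168, 165, 169, 156, 154, 154, 200, 197, 194]
near -0.004 [194, 193, 196, 186, 123, 123, 117, 171, 170, 167, 167] [90, 125, 164, 160, 157, 157, 156, 148, 163, 204, 204, 196]
near 0.004 [196, 196, 202, 180, 180, 88, 147, 167, 167, 166, 172] [99, 161, 174, 174, 175, 172, 166, 158, 158, 163, 200, 194]
```

Run:
```python
from h import *
from scipy.ndimage import map_coordinates as mc
t=cv2.imread('pics/raw_t10.png').mean(2)
r=np.array([.4898,.0864]);ex=np.array([.994,-.108]);ey=np.array([.108,.994])
S=np.arange(-66,67,1)
for n,o in(('far',.032),('near',-.032)):
    A=[]
    for d in(-.006,-.003,0,.003,.006):
        C=np.array([proj('top',[*(r+ex*(o+d)+ey*s/1e3),.045]) for s in S]);A.append(mc(t,[C[:,1],C[:,0]],order=1))
    a=np.mean(A,0).round().astype(int);print(n,'R',list(zip(S,a))[:36:1]);print('L',list(zip(S,a))[-36:])
```

```text
far R [(np.int64(-66), np.int64(198)), (np.int64(-65), np.int64(199)), (np.int64(-64), np.int64(199)), (np.int64(-63), np.int64(197)), (np.int64(-62), np.int64(189)), (np.int64(-61), np.int64(171)), (np.int64(-60), np.int64(148)), (np.int64(-59), np.int64(128)), (np.int64(-58), np.int64(115)), (np.int64(-57), np.int64(121)), (np.int64(-56), np.int64(145)), (np.int64(-55), np.int64(168)), (np.int64(-54), np.int64(175)), (np.int64(-53), np.int64(174)), (np.int64(-52), np.int64(172)), (np.int64(-51), np.int64(171)), (np.int64(-50), np.int64(172)), (np.int64(-49), np.int64(172)), (np.int64(-48), np.int64(172)), (np.int64(-47), np.int64(168)), (np.int64(-46), np.int64(160)), (np.int64(-45), np.int64(149)), (np.int64(-44), np.int64(134)), (np.int64(-43), np.int64(118)), (np.int64(-42), np.int64(116)), (np.int64(-41), np.int64(135)), (np.int64(-40), np.int64(156)), (np.int64(-39), np.int64(167)), (np.int64(-38), np.int64(171)), (np.int64(-37), np.int64(171)), (np.int64(-36), np.int64(170)), (np.int64(-35), np.int64(170)), (np.int64(-34), np.int64(170)), (np.int64(-33), np.int64(170)), (np.i
[... 2756 characters left out ...]
), np.int64(112)), (np.int64(45), np.int64(128)), (np.int64(46), np.int64(146)), (np.int64(47), np.int64(159)), (np.int64(48), np.int64(168)), (np.int64(49), np.int64(168)), (np.int64(50), np.int64(168)), (np.int64(51), np.int64(167)), (np.int64(52), np.int64(166)), (np.int64(53), np.int64(165)), (np.int64(54), np.int64(165)), (np.int64(55), np.int64(165)), (np.int64(56), np.int64(164)), (np.int64(57), np.int64(162)), (np.int64(58), np.int64(160)), (np.int64(59), np.int64(161)), (np.int64(60), np.int64(163)), (np.int64(61), np.int64(168)), (np.int64(62), np.int64(180)), (np.int64(63), np.int64(194)), (np.int64(64), np.int64(199)), (np.int64(65), np.int64(197)), (np.int64(66), np.int64(196))]
```

Both shafts are centred to within 1.5 mm, measured on their grooves. One last check for anything bright on the mat.

Run:
```python
from h import *
for nm in('raw_s11.png','raw_s4.png'):
    g=cv2.imread('pics/'+nm).max(2)
    for name,Q,z in(('mat',([.595,-.03],[.595,-.25],[.39,-.25],[.39,-.03]),.01),('mat2',([.595,-.24],[.595,-.34],[.52,-.34],[.52,-.24]),.01),('bin',([.50,-.265],[.50,-.363],[.375,-.363],[.375,-.265]),.065)):
        P=np.array([proj('side',[*p,z]) for p in Q]).astype(np.int32);m=np.zeros(g.shape,np.uint8);cv2.fillPoly(m,[P],1)
        k,l,S,c=cv2.connectedComponentsWithStats(((m>0)&(g>110)).astype(np.uint8));print(nm,name,S[1:][S[1:,4]>4].tolist())
```

```text
raw_s11.png mat [[267, 197, 4, 14, 20], [261, 216, 7, 42, 60]]
raw_s11.png mat2 [[268, 177, 5, 23, 52]]
raw_s11.png bin [[313, 176, 38, 6, 128]]
raw_s4.png mat [[267, 197, 4, 14, 20], [331, 203, 17, 30, 261], [261, 216, 7, 42, 61], [336, 236, 16, 29, 276]]
raw_s4.png mat2 [[268, 177, 5, 23, 51]]
raw_s4.png bin [[313, 176, 38, 6, 121]]
```

```bash
python3 -c "
from bench import hand_in;print(hand_in())"
```

```text
the job is handed in; nothing more can be done
None
```

The job is handed in: the three offcuts present are in the scrap bin, both shafts lie in their own cradles centred to about 1.5 mm, and the canister was held upside down for about 3 s and stands upright on its pedestal within a few millimetres of the middle.

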